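# Mount and dress the display plinth

### The arm

A 7-joint arm with a two-finger parallel gripper is mounted at the origin on the work surface. World frame = base frame: x ahead of the robot, y to its left, z up, the work surface at z = 0. Lengths are in m, angles in rad, forces in N, time in s.
With the tool pointing down it reaches from about 0.4 to 0.875 m from the base axis. Payload 19.3 kg.
Tool frame: the origin (TCP) lies on the centre line of the jaws, within the pads' length; the fingertips stand 14 mm ahead of it and the grasp point (between the pads) lies 5 mm behind it; x points along the fingers, y is the direction in which the jaws open and shut, and the axes are right-handed (so a half turn about x gives the same grasp; the last joint's range is limited). The gripper opens to 85 mm and grips with 20 to 120 N. Pads are 22 mm wide; open, the fingers measure 114 mm over their backs; the gripper's body (76 mm by 85 mm) begins 54 mm behind the grasp point. The pads swing forward as they close: fully open they stand 13 mm farther back than shut.
Start: joints at [-1.295, 0.521, -0.036, 1.599, 0.021, 1.021, -0.113], TCP at [0.212, 0.588, 0.245] pointing down, gripper open.
Joint ranges: [-2.91, 2.91], [-0.3, 2.13], [-1.5, 1.42], [0.17, 2.43], [-1.26, 4.41], [0.16, 1.93], [-2.52, 2.52]. Speed limits (rad/s): [1.89, 1.89, 2.39, 2.39, 3.01, 3.01, 3.01].

### API

Orientations are given as [roll, pitch, yaw] about the fixed x, y, z axes, in that order (R = Rz(yaw) Ry(pitch) Rx(roll)).
In Python, from workcell import monitor, optics, bot gives the robot as it stands.
- The arm moves only by the tool arm_command, never from a script. Its arguments are lists of equal length, an entry for each row: "delta_pos": the shift along the tool's x, y, z as a fraction of full scale, a list of three; "rotation": the turn, a rotation vector about the tool's x, y, z as a fraction of full scale, a list of three. In form: {"delta_pos": [[dx, dy, dz], ...], "rotation": [[wx, wy, wz], ...]}. A call has 1 to 10 rows; each row shifts and turns the pose as measured when the row begins, along the tool's axes as they then stand; what a row does not reach is not made up. Full scale, the value 1, is 30 mm for a shift and 6 degrees for a turn. A row lasts 1/10 s, in which the tool goes at most 50 mm and 8.59 degrees, less where a joint would pass 70% of its speed; a pose out of reach is approached as far as the arm can. A call with a number of a shift or a turn outside -1 to 1 is refused whole. A call with a gripper value outside its range is refused whole. "gripper" is the closure, from -1 (fully open) to 1 (shut), so that 0 is half open, set as the call begins (left out, the last holds). The fingers move at their own pace and stop on an object; "grip_force" is the grip in N (left out, the last holds). Time passes only in rows, so rows that do not move let the fingers close. It gives the time, the measured TCP pose, the force and the opening at its end, in the units of the state.
- monitor.observe(): the state, without advancing time (a new reading comes with each control period).
- optics.grab_frame(name): name is "scene" or "top" or "wrist"; returns the picture (480x640x3 uint8, red, green, blue); there is no depth.
- optics.camera_params(name): a dict with "fx", "fy", "cx", "cy" (pixels), "dist_coeffs" ([k1, k2, p1, p2, k3] as OpenCV has them; the pictures are not rectified), "origin" and "rotation" of the camera in the world. Camera axes: x right, y down, z forward; pixel columns grow to the right and rows downward; lengths in m; the calibration is good to about 2 mm. A picture is of the moment at which its call begins: read the wrist's pose just before it. camera_params takes no time and is no camera call; for the wrist camera it gives the pose at the moment of the call.
- bot.job_done(): hands the job in, once; it reports no verdict.
The state is a dict: "clock": time; "qpos": joint angles; "qd": joint speeds; "joint_efforts": joint torques, N m; "position": TCP position; "tool_rot": TCP orientation; "force": force on the tool from outside, world axes, zero at the start; "moment": the same for the moment, N m; "grip_width": finger opening in m.
Only numpy, scipy, OpenCV 4.12 (cv2) and the standard library are available. Lean on these libraries where they do the work, as an engineer would, in place of code of your own. Each camera call takes 0.05 s, during which the arm holds its last target. There are 200 camera calls.

### The job

Set up the display: for each trinket box on the table, take a post from the rack, pass its T-foot down through one of the plinth's slots until the collar rests on the deck, and give it a quarter turn so that it cannot be pulled out. Then set each box upright in the tray on top of a locked post of its own, seated flat inside the rim. Leave any spare post hanging where it is in the rack, and do not disturb the other things on the table.

Things in the scene. Friction and masses are not known exactly. Their poses are not given: they have to be found in the camera images.
- plinth: fixed display plinth, 120 x 330 x 45 high (x, y, z), dark wood frame with a 6 mm steel deck on top, hollow below the deck; origin at the centre of its underside on the table, z up, x front to back, y along its length; the deck's top is 45 above the origin
- slot1 (a point): centre of a through slot, at the deck's top face; 36 long (along the plinth's x) and 12 wide (along the plinth's y); axes as the plinth's; a post's neck can slide 14 either way along it; this slot is at plinth y = -105
- slot2 (a point): centre of a through slot, at the deck's top face; 36 long (along the plinth's x) and 12 wide (along the plinth's y); axes as the plinth's; a post's neck can slide 14 either way along it; this slot is at plinth y = 0
- slot3 (a point): centre of a through slot, at the deck's top face; 36 long (along the plinth's x) and 12 wide (along the plinth's y); axes as the plinth's; a post's neck can slide 14 either way along it; this slot is at plinth y = 105
- rack: fixed light-wood rack, 300 x 82 x 40 high: two rails along its x with a 34 wide open gap between them; the posts hang in the gap, their collars resting on the rails' tops 40 above the table and their T-feet roughly along the rails (within 25 degrees); origin at the centre of its underside
- post1: loose post, 150 g; origin: centre of its collar's underside, z up. Up from it: collar 46 diameter 6 thick, stem 18 diameter, square tray 52 x 52 at 46 to 56 with two brass lugs out to x = +-34 that show the T-foot's direction. Down: neck 8 diameter 9 long, T-foot (bar) 30 (x) by 8 (y) by 6, lowest -15. Locked, the bar lies 3 under the deck across the slot; it turns freely, no stop
- post1_tray (a point): centre of the tray floor of post1, 51 above its origin; axes as the post's; the tray is 46 x 46 inside, its rim 3 thick and 5 above this floor
- post2: loose post, 150 g; origin: centre of its collar's underside, z up. Up from it: collar 46 diameter 6 thick, stem 18 diameter, square tray 52 x 52 at 46 to 56 with two brass lugs out to x = +-34 that show the T-foot's direction. Down: neck 8 diameter 9 long, T-foot (bar) 30 (x) by 8 (y) by 6, lowest -15. Locked, the bar lies 3 under the deck across the slot; it turns freely, no stop
- post2_tray (a point): centre of the tray floor of post2, 51 above its origin; axes as the post's; the tray is 46 x 46 inside, its rim 3 thick and 5 above this floor
- post3: loose post, 150 g; origin: centre of its collar's underside, z up. Up from it: collar 46 diameter 6 thick, stem 18 diameter, square tray 52 x 52 at 46 to 56 with two brass lugs out to x = +-34 that show the T-foot's direction. Down: neck 8 diameter 9 long, T-foot (bar) 30 (x) by 8 (y) by 6, lowest -15. Locked, the bar lies 3 under the deck across the slot; it turns freely, no stop
- post3_tray (a point): centre of the tray floor of post3, 51 above its origin; axes as the post's; the tray is 46 x 46 inside, its rim 3 thick and 5 above this floor
- box1: loose round trinket box, steel with a brass ball on its lid, about 100 g; body 42 diameter and 32 high, flat underside, lid tight, ball 12 diameter with its top 51 above the underside; origin at the centre of the underside, z up. May be absent
- box2: loose round trinket box, brass with a dark ball on its lid, about 100 g; body 42 diameter and 32 high, flat underside, lid tight, ball 12 diameter with its top 51 above the underside; origin at the centre of the underside, z up. May be absent
- box3: loose round trinket box, copper with a brass ball on its lid, about 100 g; body 42 diameter and 32 high, flat underside, lid tight, ball 12 diameter with its top 51 above the underside; origin at the centre of the underside, z up. May be absent
- weight: small brass weight, 30 diameter, 36 high; bystander, loose; origin at the centre of its underside
- pencil: yellow pencil lying along its y, 150 long, 8 thick; bystander, loose; origin at the centre of its underside
- dome: steel dome, 80 diameter, 39 high; bystander, loose; origin at the centre of its underside
- giftbox: card gift box with a white lid, 62 x 62 x 35 high; bystander, loose; origin at the centre of its underside
- tin: blue tin, 60 diameter, 35 high; bystander, loose; origin at the centre of its underside
- bowl: steel bowl, 100 diameter, 45 high; bystander, loose; origin at the centre of its underside
Mind the look-alikes: they are no part of the job. What is shaped like the box2 but green or red is not meant.

How it is judged:
By the outcome, as a careful person would: the job done as asked, in the order asked, and still so for the second after the job is handed in, with the robot touching nothing.
Of box1, box2, box3 only 2 to 3 are there at a start; the rules pass over those that are not, and their reading is None.
At some moment in a run one of box1, box2, box3 may be knocked a few centimetres aside while the robot is not near it.
Once in a run the grip may slacken for a moment while it holds something.
It also fails if it takes over 210 s, if anything falls off the work surface, if the arm or the gripper's body presses on something with over 40 N, if the wrist force passes 120 N, or if a joint passes its speed limit or range.

## Working session

There is one attempt and no reset: what is moved stays moved. The work goes in short steps, Python scripts to look and compute and a tool call to move; the robot and the scene stay as the last step left them, time stands still between calls to the robot, and variables do not carry over. Pictures are saved under pics/ and viewed, about 12 in all and at most 16, crops included, and the job is handed in when it is done.

Besides the shell and the picture viewer there is one more tool, called after "Emit:" in YAML: its name, and indented under it one key for each argument. arm_command: Moves the arm, as the interface text tells. Its arguments: {"type":"object","properties":{"delta_pos":{"type":"array","items":{"type":"array","items":{"type":"number"}}},"rotation":{"type":"array","items":{"type":"array","items":{"type":"number"}}},"gripper":{"type":"number"},"grip_force":{"type":"number"}},"required":["delta_pos","rotation"]}

```bash
mkdir -p pics; ls; python3 - <<'E'
from workcell import monitor, optics, bot
import cv2
s=monitor.observe();print(s)
for n in("scene","top"):
    cv2.imwrite(f"pics/{n}0.png",optics.grab_frame(n)[:,:,::-1]);print(n,optics.camera_params(n))
print(optics.camera_params("wrist"))
E
```

```text
pics
{'clock': 0.0, 'qpos': array([-1.29519087,  0.52203122, -0.0363156 ,  1.59998681,  0.02119632,
        1.02110178, -0.1127895 ]), 'qd': array([-4.40417483e-04,  9.50994516e-04, -5.73856610e-04, -1.62813318e-04,
        1.33824987e-03, -9.38717642e-05, -8.78449738e-04]), 'joint_efforts': array([ 1.10436758e-03, -9.27084875e+01,  1.98011287e+00, -3.69927871e+01,
        1.78329827e-02,  7.94697844e-03,  4.11960275e-05]), 'position': array([0.21177851, 0.58769117, 0.24472272]), 'tool_rot': array([-1.49718975,  1.56965403, -1.84300721]), 'force': array([ 0.24626825, -0.95868871,  0.1539528 ]), 'moment': array([0.0019427 , 0.02393777, 0.02765024]), 'grip_width': 0.08552660274542379}
scene {'fx': 553.5650622428751, 'fy': 553.5650622428751, 'cx': 321.4450164212151, 'cy': 230.6965149399978, 'dist_coeffs': array([-0.12966159,  0.        ,  0.        ,  0.        ,  0.        ]), 'origin': array([ 1.38513279, -0.40091113,  0.70627308]), 'rotation': array([-2.17495968,  0.01756559,  1.12474401])}
top {'fx': 497.5570687722932, 'fy': 497.5570687722932, 'cx': 316.9487392209716, 'cy': 232.75465450702438, 'dist_coeffs': array([-0.06238415,  0.        ,  0.        ,  0.        ,  0.        ]), 'origin': array([ 0.49713989, -0.01071342,  1.0492875 ]), 'rotation': array([-3.04920114, -0.02509338, -1.5569373 ])}
{'fx': 388.9772752710609, 'fy': 388.9772752710609, 'cx': 315.6789050318754, 'cy': 239.88794597185165, 'dist_coeffs': array([0.01061354, 0.        , 0.        , 0.        , 0.        ]), 'origin': array([0.14183941, 0.61246801, 0.3726771 ]), 'rotation': array([2.84460016e+00, 7.99526897e-04, 1.22519726e+00])}
```

View pics/top0.png

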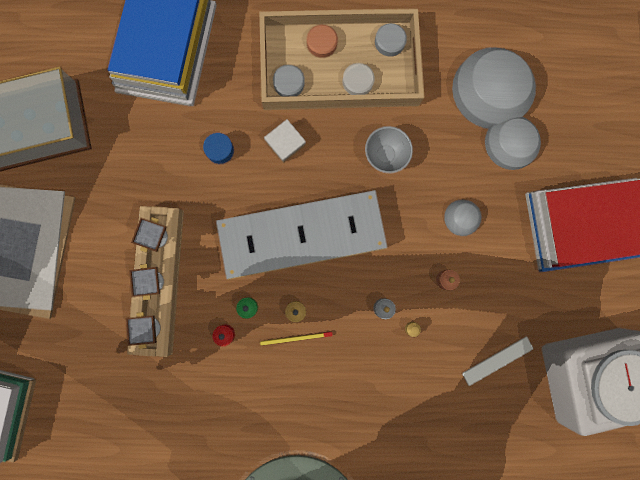

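View pics/scene0.png

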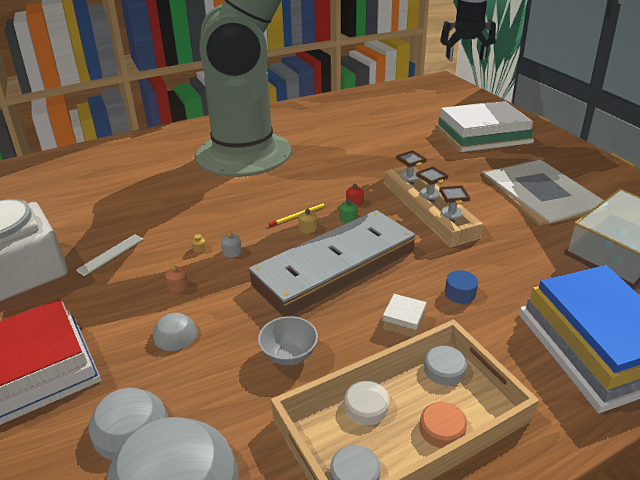

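```bash
cat > h.py <<'E'
import numpy as np, cv2
from scipy.spatial.transform import Rotation as Rn
from workcell import monitor, optics, bot
def P(n): 
    c=optics.camera_params(n);K=np.array([[c['fx'],0,c['cx']],[0,c['fy'],c['cy']],[0,0,1]])
    return K,c['dist_coeffs'],Rn.from_euler('xyz',c['rotation']).as_matrix(),c['origin']
def px2w(uv,z,cam):
    K,d,R,o=cam;q=cv2.undistortPoints(np.array(uv,float).reshape(-1,1,2),K,d).reshape(-1,2)
    r=np.c_[q,np.ones(len(q))]@R.T
    return o+r*((z-o[2])/r[:,2])[:,None]
def w2px(p,cam):
    K,d,R,o=cam;return cv2.projectPoints((np.atleast_2d(p)-o)@R,np.zeros(3),np.zeros(3),K,d)[0].reshape(-1,2)
def ortho(img,cam,x0,x1,y0,y1,z,s):
    """rectified view at plane z: rows = x falling, cols = y falling, s m/px"""
    xs=np.arange(x1,x0,-s);ys=np.arange(y1,y0,-s);X,Y=np.meshgrid(xs,ys,indexing='ij')
    m=w2px(np.c_[X.ravel(),Y.ravel(),np.full(X.size,z)],cam).reshape(*X.shape,2).astype(np.float32)
    return cv2.remap(img,m[...,0],m[...,1],cv2.INTER_CUBIC)
def toolR(yaw): # x down; jaw axis (tool y) at angle yaw in world xy
    y=np.array([np.cos(yaw),np.sin(yaw),0]);x=np.array([0,0,-1.]);return np.c_[x,y,np.cross(x,y)]
def st():
    s=monitor.observe();R=Rn.from_euler('xyz',s['tool_rot']).as_matrix();y=R[:,1]
    print('t %.1f pos %s jawyaw %.2f down %s F %s grip %.4f q7 %.2f'%(s['clock'],np.round(s['position'],4),np.degrees(np.arctan2(y[1],y[0])),np.round(R[:,0],3),np.round(s['force'],1),s['grip_width'],s['qpos'][6]));return s['position'],R
def go(p,yawdeg,Rfrom=None):
    """shift (in tool axes, full-scale units; total) and turn from present pose to TCP p with jaw axis at yawdeg (mod 180)"""
    pos,R=st();best=None
    for k in(0,180):
        T=toolR(np.radians(yawdeg+k));w=Rn.from_matrix(R.T@T).as_rotvec(degrees=True)
        if best is None or np.linalg.norm(w)<np.linalg.norm(best):best=w
    d=np.array(p)-pos
    print(' world d mm',np.round(d*1e3,1),'tool shift units',np.round(R.T@d/.03,3),'turn units',np.round(best/6,3))
E
python3 - <<'E'
from h import *
c=P('top')
b={'box1':(385,308),'box2':(296,312),'box3':(449,279)}
for k,v in b.items(): print(k,px2w(v,.045,c)[0].round(4))
for n,v in {'p':[(150,234),(145,281),(143,330)]}.items(): print('posts',px2w(v,.096,c).round(4))
s=px2w([(250,244),(301,234),(352,225)],.045,c);print('slots',s.round(4))
im=cv2.imread('pics/top0.png')
o=ortho(im,c,.3,.65,-.1,.45,.096,.0007);cv2.imwrite('pics/o.png',o);print(o.shape)
st()
E
```

```text
box1 [ 0.4408 -0.1737  0.045 ]
box2 [0.4308 0.0051 0.045 ]
box3 [ 0.5005 -0.3046  0.045 ]
posts [[0.5782 0.2874 0.096 ]
 [0.4881 0.2932 0.096 ]
 [0.3956 0.2934 0.096 ]]
slots [[ 0.5656  0.1003  0.045 ]
 [ 0.5875 -0.0023  0.045 ]
 [ 0.6076 -0.1057  0.045 ]]
(501, 786, 3)
t 0.1 pos [0.2118 0.5877 0.2447] jawyaw 70.19 down [-0.    -0.001 -1.   ] F [ 0.4  0.1 -0.1] grip 0.0854 q7 -0.11
```

Emit:
arm_command:
  delta_pos:
    - [-0.13, -0.44, 0.86]
    - [-0.13, -0.44, 0.86]
    - [-0.13, -0.44, 0.86]
    - [-0.13, -0.44, 0.86]
    - [-0.13, -0.44, 0.86]
    - [-0.13, -0.44, 0.86]
    - [-0.13, -0.44, 0.86]
  rotation:
    - [0, 0, 0]
    - [0, 0, 0]
    - [0, 0, 0]
    - [0, 0, 0]
    - [0, 0, 0]
    - [0, 0, 0]
    - [0, 0, 0]

```text
clock: 0.8
position: [0.351, 0.4361, 0.2699]
tool_rot: [-1.926, 1.564, -2.265]
force: [-0.1, 0.9, -0.1]
grip_width: 0.0851
```

Emit:
arm_command:
  delta_pos:
    - [-0.13, -0.44, 0.86]
    - [-0.13, -0.44, 0.86]
    - [-0.13, -0.44, 0.86]
    - [-0.13, -0.44, 0.86]
    - [-0.13, -0.44, 0.86]
    - [-0.13, -0.44, 0.86]
    - [-0.13, -0.44, 0.86]
    - [0, 0, 0]
    - [0, 0, 0]
  rotation:
    - [0, 0, 0]
    - [0, 0, 0]
    - [0, 0, 0]
    - [0, 0, 0]
    - [0, 0, 0]
    - [0, 0, 0]
    - [0, 0, 0]
    - [0, 0, 0]
    - [0, 0, 0]

```text
clock: 1.7
position: [0.4975, 0.278, 0.2971]
tool_rot: [-1.848, 1.561, -2.192]
force: [0.0, 0.0, -0.6]
grip_width: 0.0851
```

```bash
python3 - <<'E'
from h import *
st();c=P('wrist');im=optics.grab_frame('wrist')[:,:,::-1];cv2.imwrite('pics/w1.png',im)
print(c[3],c[2][:,2]);np.save('w1.npy',np.r_[c[3],c[2].ravel()])
E
```

```text
t 1.7 pos [0.4975 0.278  0.2971] jawyaw 70.30 down [-0.006 -0.008 -1.   ] F [ 0.   0.  -0.6] grip 0.0851 q7 0.64
[0.42829846 0.30349737 0.42517404] [ 0.26982585 -0.10639047 -0.95701362]
```

View pics/w1.png

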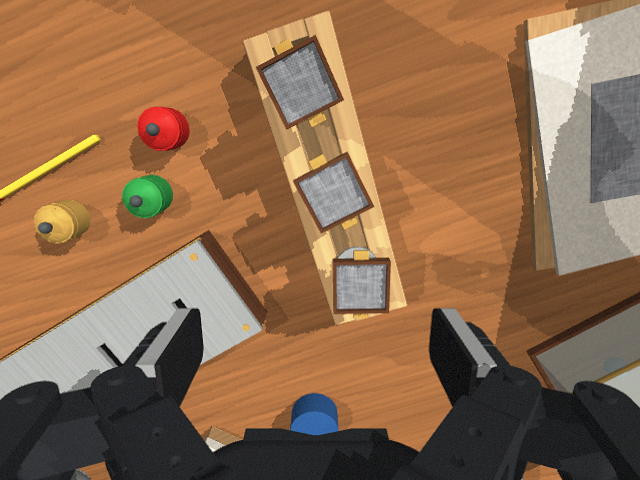

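```bash
cat >> h.py <<'E'
def trays(im,cam,x0,x1,y0,y1,z,s=.0005,save=None):
    """grey tray floors seen in an ortho view: centre, side angles (deg mod 90), size"""
    o=ortho(im,cam,x0,x1,y0,y1,z,s);hsv=cv2.cvtColor(o,cv2.COLOR_BGR2HSV)
    m=((hsv[...,1]<45)&(hsv[...,2]>70)&(hsv[...,2]<190)).astype(np.uint8)
    m=cv2.morphologyEx(m,cv2.MORPH_CLOSE,np.ones((7,7)));m=cv2.morphologyEx(m,cv2.MORPH_OPEN,np.ones((9,9)))
    if save:cv2.imwrite(save,np.hstack([o,cv2.cvtColor(m*255,cv2.COLOR_GRAY2BGR)]))
    out=[]
    for k in cv2.findContours(m,cv2.RETR_EXTERNAL,cv2.CHAIN_APPROX_NONE)[0]:
        if cv2.contourArea(k)*s*s<.001:continue
        (u,v),wh,a=cv2.minAreaRect(k);b=cv2.boxPoints(((u,v),wh,a))
        e=b[1]-b[0];ang=np.degrees(np.arctan2(-e[0],-e[1]))  # world angle: x=-row, y=-col
        out.append((x1-v*s,y1-u*s,ang%90,wh[0]*s*1e3,wh[1]*s*1e3));print('tray c %.4f %.4f ang(mod90) %.1f size %.1f %.1f'%out[-1])
    return out
E
python3 - <<'E'
from h import *
c=P('wrist');im=cv2.imread('pics/w1.png')
trays(im,c,.34,.66,.22,.36,.0935,save='pics/tr.png')
E
```

```text
tray c 0.3960 0.2983 ang(mod90) 6.6 size 45.2 45.4
tray c 0.4878 0.2949 ang(mod90) 8.0 size 45.2 45.2
tray c 0.5785 0.2905 ang(mod90) 71.8 size 45.3 44.1
```

View pics/tr.png

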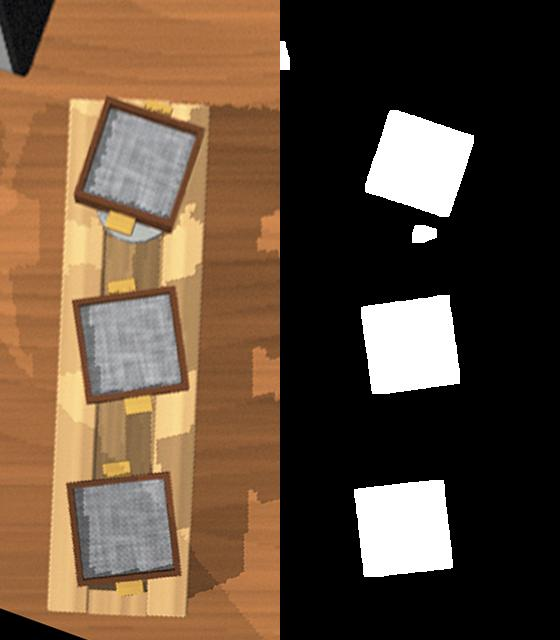

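```bash
python3 - <<'E'
from h import *
go((.5785,.2905,.083),71.8)
E
```

```text
t 1.8 pos [0.4976 0.2778 0.2971] jawyaw 70.29 down [-0.006 -0.009 -1.   ] F [-0.3 -0.5 -0.2] grip 0.0851 q7 0.64
 world d mm [  80.9   12.7 -214.1] tool shift units [7.116 1.38  2.413] turn units [-0.251 -0.025  0.096]
```

Emit:
arm_command:
  delta_pos:
    - [0.2, 0.46, 0.8]
    - [0.2, 0.46, 0.8]
    - [0.2, 0.46, 0.8]
    - [0.9, 0, 0]
    - [0.9, 0, 0]
    - [0.9, 0, 0]
    - [0.9, 0, 0]
    - [0, 0, 0]
    - [0, 0, 0]
  rotation:
    - [-0.1, 0, 0.03]
    - [-0.1, 0, 0.03]
    - [-0.05, 0, 0.03]
    - [0, 0, 0]
    - [0, 0, 0]
    - [0, 0, 0]
    - [0, 0, 0]
    - [0, 0, 0]
    - [0, 0, 0]

```text
clock: 2.65
position: [0.5753, 0.304, 0.1655]
tool_rot: [2.914, 1.564, 2.61]
force: [0.6, -0.9, 0.9]
grip_width: 0.0852
```

```bash
python3 - <<'E'
from h import *
c=P('wrist');im=optics.grab_frame('wrist')[:,:,::-1];cv2.imwrite('pics/w2.png',im)
trays(im,c,.36,.66,.22,.36,.0935,save='pics/tr.png')
go((.5785,.2905,.083),71.8)
E
```

```text
tray c 0.4881 0.2954 ang(mod90) 8.0 size 45.0 44.9
tray c 0.5783 0.2910 ang(mod90) 71.6 size 45.1 44.0
t 2.7 pos [0.5752 0.304  0.1655] jawyaw 72.58 down [-0.006  0.003 -1.   ] F [-0.5  0.4  0.3] grip 0.0852 q7 0.73
 world d mm [  3.3 -13.5 -82.5] tool shift units [ 2.749 -0.399  0.258] turn units [ 0.131 -0.062 -0.014]
```

View pics/w2.png

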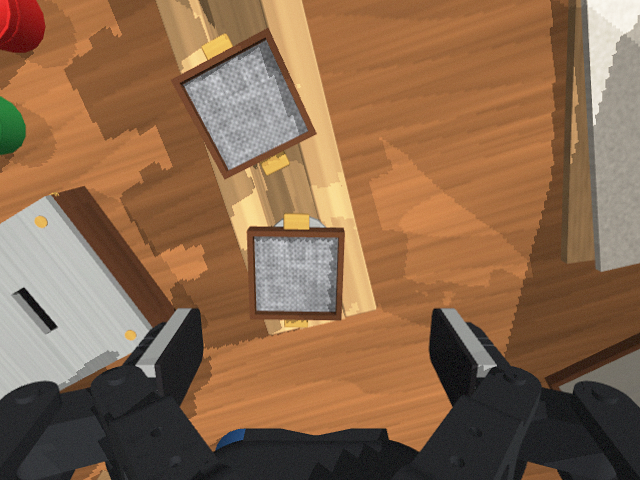

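Emit:
arm_command:
  delta_pos:
    - [0, -0.19, 0.13]
    - [0, -0.19, 0.13]
    - [0.92, 0, 0]
    - [0.92, 0, 0]
    - [0.9, 0, 0]
    - [0, 0, 0]
    - [0, 0, 0]
  rotation:
    - [0.1, -0.06, 0]
    - [0, 0, 0]
    - [0, 0, 0]
    - [0, 0, 0]
    - [0, 0, 0]
    - [0, 0, 0]
    - [0, 0, 0]

```text
clock: 3.4
position: [0.5847, 0.289, 0.0902]
tool_rot: [0.806, 1.557, 0.488]
force: [-0.2, -0.0, 1.7]
grip_width: 0.0854
```

```bash
python3 - <<'E'
from h import *
go((.5783,.291,.083),71.8)
E
```

```text
t 3.4 pos [0.5847 0.289  0.0902] jawyaw 71.80 down [ 0.012  0.007 -1.   ] F [-0.2 -0.   1.7] grip 0.0854 q7 0.74
 world d mm [-6.4  2.  -7.2] tool shift units [ 0.239 -0.007 -0.226] turn units [-0.001  0.093 -0.096]
```

Emit:
arm_command:
  delta_pos:
    - [0.12, 0, -0.12]
    - [0.12, 0, -0.11]
    - [0, 0, 0]
    - [0, 0, 0]
  rotation:
    - [0, 0.09, -0.09]
    - [0, 0, 0]
    - [0, 0, 0]
    - [0, 0, 0]

```text
clock: 3.8
position: [0.5795, 0.2921, 0.087]
tool_rot: [0.911, 1.566, 0.593]
force: [-0.5, 0.3, -0.2]
grip_width: 0.0853
```

Emit:
arm_command:
  delta_pos:
    - [0, 0, 0]
    - [0, 0, 0]
    - [0, 0, 0]
    - [0, 0, 0]
    - [0, 0, 0]
    - [0, 0, 0]
  rotation:
    - [0, 0, 0]
    - [0, 0, 0]
    - [0, 0, 0]
    - [0, 0, 0]
    - [0, 0, 0]
    - [0, 0, 0]
  gripper: 1
  grip_force: 60

```text
clock: 4.4
position: [0.58, 0.2922, 0.0882]
tool_rot: [0.865, 1.564, 0.547]
force: [-0.2, -0.5, 0.8]
grip_width: 0.0509
```

```bash
python3 - <<'E'
from h import *
go((.5783,.291,.083),71.8)
E
```

```text
t 4.4 pos [0.58   0.2922 0.0882] jawyaw 71.77 down [ 0.005  0.003 -1.   ] F [-0.2 -0.5  0.8] grip 0.0509 q7 0.74
 world d mm [-1.7 -1.2 -5.2] tool shift units [ 0.172 -0.055 -0.044] turn units [-0.005  0.039 -0.046]
```

```bash
python3 - <<'E'
from h import *
go((.655,.0,.22),102)
E
```

```text
t 4.4 pos [0.58   0.2922 0.0882] jawyaw 71.77 down [ 0.005  0.003 -1.   ] F [-0.2 -0.5  0.8] grip 0.0509 q7 0.74
 world d mm [  75.  -292.2  131.8] tool shift units [-4.413 -8.446  5.438] turn units [-5.038  0.051 -0.035]
```

Emit:
arm_command:
  delta_pos:
    - [-0.5, 0, 0]
    - [-0.9, 0, 0]
    - [-0.9, 0, 0]
    - [-0.9, 0, 0]
    - [-0.9, 0, 0]
    - [0, 0, 0]
  rotation:
    - [0, 0, 0]
    - [0, 0, 0]
    - [0, 0, 0]
    - [0, 0, 0]
    - [0, 0, 0]
    - [0, 0, 0]

```text
clock: 5.0
position: [0.5789, 0.2912, 0.2198]
tool_rot: [0.86, 1.565, 0.542]
force: [0.6, 0.5, -1.7]
grip_width: 0.0506
```

Emit:
arm_command:
  delta_pos:
    - [0, -0.7, 0.45]
    - [0, -0.84, 0.54]
    - [0, -0.84, 0.54]
    - [0, -0.84, 0.54]
    - [0, -0.84, 0.54]
    - [0, -0.84, 0.54]
    - [0, -0.84, 0.54]
    - [0, -0.84, 0.54]
    - [0, -0.84, 0.54]
    - [0, -0.84, 0.54]
  rotation:
    - [0, 0, 0]
    - [0, 0, 0]
    - [0, 0, 0]
    - [0, 0, 0]
    - [0, 0, 0]
    - [0, 0, 0]
    - [0, 0, 0]
    - [0, 0, 0]
    - [0, 0, 0]
    - [0, 0, 0]

```text
clock: 6.0
position: [0.6526, 0.0008, 0.2223]
tool_rot: [1.295, 1.563, 0.985]
force: [0.8, 0.4, -1.3]
grip_width: 0.0505
```

Emit:
arm_command:
  delta_pos:
    - [0, 0, 0]
    - [0, 0, 0]
    - [0, 0, 0]
    - [0, 0, 0]
    - [0, 0, 0]
    - [0, 0, 0]
    - [0, 0, 0]
    - [0, 0, 0]
  rotation:
    - [-0.84, 0, 0]
    - [-0.84, 0, 0]
    - [-0.84, 0, 0]
    - [-0.84, 0, 0]
    - [-0.84, 0, 0]
    - [-0.84, 0, 0]
    - [0, 0, 0]
    - [0, 0, 0]

```text
clock: 6.8
position: [0.6512, -0.007, 0.223]
tool_rot: [0.937, 1.568, 1.164]
force: [-0.4, 0.2, -1.6]
grip_width: 0.0508
```

```bash
python3 - <<'E'
from h import *
st();c=P('wrist');im=optics.grab_frame('wrist')[:,:,::-1];cv2.imwrite('pics/w3.png',im)
E
```

```text
t 6.8 pos [ 0.6512 -0.007   0.223 ] jawyaw 103.01 down [ 0.001  0.003 -1.   ] F [-0.4  0.2 -1.6] grip 0.0508 q7 1.70
```

View pics/w3.png

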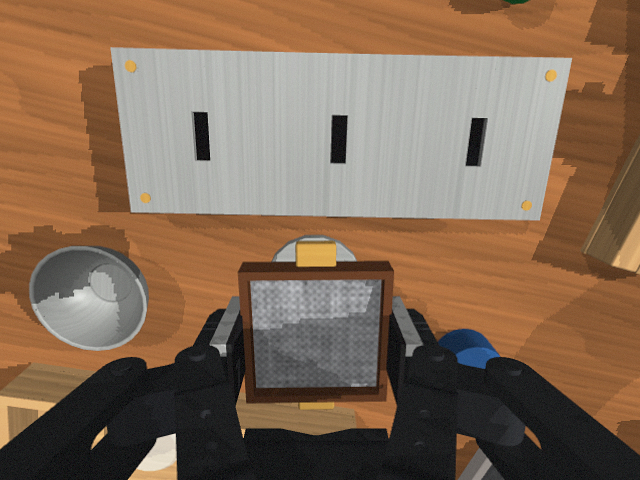

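```bash
python3 - <<'E'
from h import *
c=P('wrist');im=cv2.imread('pics/w3.png')
x0,x1,y0,y1,s=.5,.68,-.2,.2,.0004
o=ortho(im,c,x0,x1,y0,y1,.045,s);g=cv2.cvtColor(o,cv2.COLOR_BGR2GRAY)
m=(g<75).astype(np.uint8);cs=[]
for k in cv2.findContours(m,cv2.RETR_EXTERNAL,cv2.CHAIN_APPROX_NONE)[0]:
    (u,v),wh,a=cv2.minAreaRect(k);l=np.array(sorted(wh))*s
    if abs(l[1]-.036)<.006 and abs(l[0]-.012)<.005:
        b=cv2.boxPoints(((u,v),wh,a));e=b[1]-b[0] if np.linalg.norm(b[1]-b[0])>np.linalg.norm(b[2]-b[1]) else b[2]-b[1]
        cs.append((x1-v*s,y1-u*s));print(np.round(cs[-1],4),'long ang',np.degrees(np.arctan2(-e[0],-e[1]))%180,l*1e3)
cs=np.array(sorted(cs,key=lambda q:q[1]));d=cs[-1]-cs[0];print('spacing',np.linalg.norm(d),'plinth x ang',np.degrees(np.arctan2(d[1],d[0]))-90)
trays(im,c,.58,.74,-.07,.06,.228,save='pics/tr.png')
p,R=st();t=np.array(trays(im,c,.58,.74,-.07,.06,.228)[0][:2]);print('tray in tool',(R.T@np.r_[t-p[:2],0])*1e3)
E
```

```text
[0.5666 0.0984] long ang 11.48201 [11.07385712 35.27954407]
[ 0.5882 -0.0041] long ang 11.944183 [11.47679367 34.99481506]
[ 0.6095 -0.1056] long ang 11.944168 [10.22751694 35.10770264]
spacing 0.2084525493494142 plinth x ang 11.86485069000274
tray c 0.5988 -0.0088 ang(mod90) 0.0 size 37.5 121.5
tray c 0.6503 -0.0080 ang(mod90) 13.3 size 43.2 44.9
t 6.8 pos [ 0.6512 -0.007   0.223 ] jawyaw 103.02 down [ 0.001  0.003 -1.   ] F [ 0.1  0.6 -1.2] grip 0.0506 q7 1.70
tray c 0.5988 -0.0088 ang(mod90) 0.0 size 37.5 121.5
tray c 0.6503 -0.0080 ang(mod90) 13.3 size 43.2 44.9
tray in tool [ -0.07300176  10.11901752 -51.51440346]
```

```bash
python3 - <<'E'
from h import *
go((.6106,-.1056,.135),101.9)
E
```

```text
t 6.8 pos [ 0.6512 -0.007   0.223 ] jawyaw 103.02 down [ 0.001  0.003 -1.   ] F [ 0.1  0.6 -1.2] grip 0.0506 q7 1.70
 world d mm [-40.6 -98.6 -88. ] tool shift units [ 2.923 -2.904 -2.065] turn units [ 0.187  0.018 -0.024]
```

Emit:
arm_command:
  delta_pos:
    - [0, -0.73, -0.51]
    - [0, -0.73, -0.51]
    - [0, -0.73, -0.51]
    - [0, -0.73, -0.51]
    - [0.8, 0, 0]
    - [0.8, 0, 0]
    - [0.7, 0, 0]
    - [0.6, 0, 0]
    - [0, 0, 0]
    - [0, 0, 0]
  rotation:
    - [0.05, 0, 0]
    - [0.05, 0, 0]
    - [0.05, 0, 0]
    - [0.03, 0, 0]
    - [0, 0, 0]
    - [0, 0, 0]
    - [0, 0, 0]
    - [0, 0, 0]
    - [0, 0, 0]
    - [0, 0, 0]

```text
clock: 7.85
position: [0.609, -0.109, 0.1345]
tool_rot: [0.268, 1.567, 0.455]
force: [0.5, -0.4, -1.7]
grip_width: 0.0506
```

```bash
python3 - <<'E'
from h import *
go((.6106,-.1056,.115),101.9)
E
```

```text
t 7.8 pos [ 0.609  -0.109   0.1345] jawyaw 100.74 down [ 0.003  0.002 -1.   ] F [ 0.5 -0.4 -1.7] grip 0.0506 q7 1.82
 world d mm [  1.6   3.4 -19.5] tool shift units [0.65  0.101 0.07 ] turn units [-0.193  0.033 -0.009]
```

Emit:
arm_command:
  delta_pos:
    - [0, 0.1, 0.07]
    - [0.2, 0, 0]
    - [0.2, 0, 0]
    - [0.1, 0, 0]
    - [0, 0, 0]
    - [0, 0, 0]
  rotation:
    - [-0.19, 0.03, 0]
    - [0, 0, 0]
    - [0, 0, 0]
    - [0, 0, 0]
    - [0, 0, 0]
    - [0, 0, 0]

```text
clock: 8.45
position: [0.6121, -0.1052, 0.1213]
tool_rot: [-0.077, 1.567, 0.131]
force: [-0.9, -0.6, -1.4]
grip_width: 0.0507
```

```bash
python3 - <<'E'
from h import *
go((.6106,-.1056,.093),101.9)
c=P('wrist');im=optics.grab_frame('wrist')[:,:,::-1];cv2.imwrite('pics/w4.png',im)
E
```

```text
t 8.4 pos [ 0.6121 -0.1052  0.1213] jawyaw 101.92 down [ 0.004  0.    -1.   ] F [-0.9 -0.6 -1.4] grip 0.0507 q7 1.83
 world d mm [ -1.5  -0.4 -28.3] tool shift units [ 0.942 -0.003 -0.056] turn units [0.004 0.035 0.003]
```

View pics/w4.png

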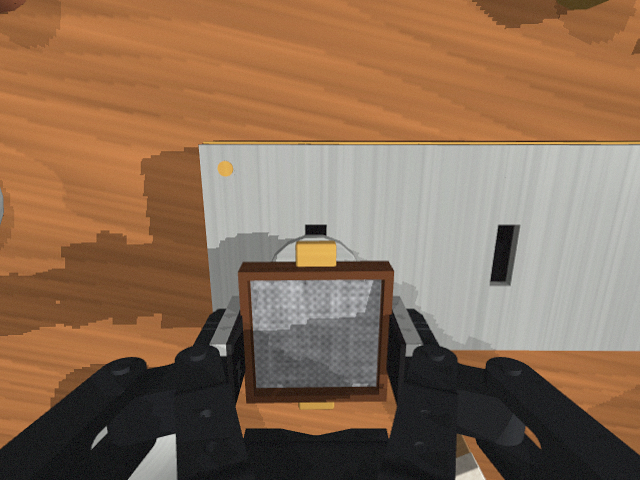

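Emit:
arm_command:
  delta_pos:
    - [0.1, 0, -0.06]
    - [0.2, 0, 0]
    - [0.2, 0, 0]
    - [0, 0, 0]
  rotation:
    - [0, 0.03, 0]
    - [0, 0, 0]
    - [0, 0, 0]
    - [0, 0, 0]

```text
clock: 8.9
position: [0.6102, -0.1058, 0.1052]
tool_rot: [-0.708, 1.57, -0.5]
force: [0.1, -0.5, -1.1]
grip_width: 0.0509
```

```bash
python3 - <<'E'
from h import *
go((.6106,-.1056,.093),101.9)
E
```

```text
t 8.9 pos [ 0.6102 -0.1058  0.1052] jawyaw 101.91 down [ 0.001 -0.    -1.   ] F [ 0.1 -0.5 -1.1] grip 0.0509 q7 1.83
 world d mm [  0.4   0.2 -12.2] tool shift units [0.405 0.002 0.015] turn units [0.001 0.005 0.004]
```

Emit:
arm_command:
  delta_pos:
    - [0.15, 0, 0]
    - [0.15, 0, 0]
    - [0.1, 0, 0]
    - [0, 0, 0]
    - [0, 0, 0]
  rotation:
    - [0, 0, 0]
    - [0, 0, 0]
    - [0, 0, 0]
    - [0, 0, 0]
    - [0, 0, 0]

```text
clock: 9.4
position: [0.6106, -0.1057, 0.0933]
tool_rot: [-0.4, 1.569, -0.193]
force: [-0.8, 0.2, 0.4]
grip_width: 0.0503
```

```bash
python3 - <<'E'
from h import *
go((.6106,-.1056,.093),101.9)
E
```

```text
t 9.4 pos [ 0.6106 -0.1057  0.0933] jawyaw 101.90 down [ 0.001 -0.    -1.   ] F [-0.8  0.2  0.4] grip 0.0503 q7 1.83
 world d mm [-0.   0.1 -0.3] tool shift units [0.009 0.004 0.   ] turn units [0.001 0.013 0.005]
```

Emit:
arm_command:
  delta_pos:
    - [0.05, 0, 0]
    - [0, 0, 0]
  rotation:
    - [0, 0, 0]
    - [0, 0, 0]

```text
clock: 9.6
position: [0.6113, -0.1058, 0.0934]
tool_rot: [-0.317, 1.568, -0.109]
force: [0.7, 0.4, -1.8]
grip_width: 0.0505
```

Emit:
arm_command:
  delta_pos:
    - [0, 0, 0]
    - [0, 0, 0]
    - [0, 0, 0]
    - [0, 0, 0]
    - [0, 0, 0]
    - [0, 0, 0]
    - [0, 0, 0]
  rotation:
    - [0.6, 0, 0]
    - [0.9, 0, 0]
    - [0.9, 0, 0]
    - [0.9, 0, 0]
    - [0.9, 0, 0]
    - [0.9, 0, 0]
    - [0, 0, 0]

```text
clock: 10.3
position: [0.6111, -0.1053, 0.0932]
tool_rot: [0.509, 1.568, 0.162]
force: [-0.7, -0.6, 2.1]
grip_width: 0.0512
```

```bash
python3 - <<'E'
from h import *
go((.6106,-.1056,.093),11.9)
E
```

```text
t 10.3 pos [ 0.6111 -0.1053  0.0932] jawyaw 70.13 down [ 0.003  0.    -1.   ] F [-0.7 -0.6  2.1] grip 0.0512 q7 1.40
 world d mm [-0.5 -0.3 -0.2] tool shift units [ 0.006 -0.013 -0.012] turn units [ 9.705  0.016 -0.025]
```

Emit:
arm_command:
  delta_pos:
    - [0, 0, 0]
    - [0, 0, 0]
    - [0, 0, 0]
    - [0, 0, 0]
    - [0, 0, 0]
    - [0, 0, 0]
    - [0, 0, 0]
    - [0, 0, 0]
    - [0, 0, 0]
    - [0, 0, 0]
  rotation:
    - [0.98, 0, 0]
    - [0.98, 0, 0]
    - [0.98, 0, 0]
    - [0.98, 0, 0]
    - [0.98, 0, 0]
    - [0.98, 0, 0]
    - [0.98, 0, 0]
    - [0.98, 0, 0]
    - [0.98, 0, 0]
    - [0.98, 0, 0]

```text
clock: 11.3
position: [0.6115, -0.1045, 0.0932]
tool_rot: [1.823, 1.567, 0.445]
force: [-0.7, 0.1, 1.8]
grip_width: 0.0505
```

Emit:
arm_command:
  delta_pos:
    - [0, 0, 0]
    - [0, 0, 0]
  rotation:
    - [0, 0, 0]
    - [0, 0, 0]

```text
clock: 11.5
position: [0.6115, -0.1047, 0.0931]
tool_rot: [1.607, 1.567, 0.234]
force: [-2.3, -0.1, 4.6]
grip_width: 0.0507
```

```bash
python3 - <<'E'
from h import *
go((.6106,-.1056,.093),11.9)
E
```

```text
t 11.5 pos [ 0.6115 -0.1047  0.0931] jawyaw 11.34 down [ 0.003  0.001 -1.   ] F [-2.3 -0.1  4.6] grip 0.0507 q7 0.61
 world d mm [-0.9 -0.9 -0.1] tool shift units [ 0.004 -0.037  0.023] turn units [-0.093 -0.001 -0.033]
```

Emit:
arm_command:
  delta_pos:
    - [0, 0, 0]
    - [0, 0, 0]
    - [0, 0, 0]
    - [0, 0, 0]
    - [-0.3, 0, 0]
    - [-0.9, 0, 0]
    - [-0.9, 0, 0]
    - [-0.9, 0, 0]
    - [-0.9, 0, 0]
    - [0, 0, 0]
  rotation:
    - [0, 0, 0]
    - [0, 0, 0]
    - [0, 0, 0]
    - [0, 0, 0]
    - [0, 0, 0]
    - [0, 0, 0]
    - [0, 0, 0]
    - [0, 0, 0]
    - [0, 0, 0]
    - [0, 0, 0]
  gripper: -1

```text
clock: 12.5
position: [0.6108, -0.1055, 0.2167]
tool_rot: [1.596, 1.568, 0.232]
force: [0.3, 0.4, -0.8]
grip_width: 0.0852
```

```bash
python3 - <<'E'
from h import *
go((.488,.2952,.18),98)
c=P('wrist');im=optics.grab_frame('wrist')[:,:,::-1];cv2.imwrite('pics/w5.png',im)
trays(im,c,.56,.66,-.16,-.05,.0985)
E
```

```text
t 12.5 pos [ 0.6108 -0.1055  0.2167] jawyaw 11.82 down [ 0.003  0.001 -1.   ] F [ 0.3  0.4 -0.8] grip 0.0852 q7 0.55
 world d mm [-122.8  400.7  -36.7] tool shift units [  1.219  -1.275 -13.91 ] turn units [-14.364   0.021  -0.024]
tray c 0.6103 -0.1000 ang(mod90) 0.0 size 99.5 100.0
```

Emit:
arm_command:
  delta_pos:
    - [0, -0.09, -0.95]
    - [0, -0.09, -1]
    - [0, -0.09, -1]
    - [0, -0.09, -1]
    - [0, -0.09, -1]
    - [0, -0.09, -1]
    - [0, -0.09, -1]
  rotation:
    - [0, 0, 0]
    - [0, 0, 0]
    - [0, 0, 0]
    - [0, 0, 0]
    - [0, 0, 0]
    - [0, 0, 0]
    - [0, 0, 0]

```text
clock: 13.25
position: [0.5452, 0.0973, 0.2122]
tool_rot: [-1.155, 1.568, -2.526]
force: [-0.1, -0.1, -0.9]
grip_width: 0.0852
```

Emit:
arm_command:
  delta_pos:
    - [0, -0.09, -1]
    - [0, -0.09, -1]
    - [0, -0.09, -1]
    - [0, -0.09, -1]
    - [0, -0.09, -1]
    - [0, -0.09, -1]
    - [0, -0.09, -1]
  rotation:
    - [0, 0, 0]
    - [0, 0, 0]
    - [0, 0, 0]
    - [0, 0, 0]
    - [0, 0, 0]
    - [0, 0, 0]
    - [0, 0, 0]

```text
clock: 13.95
position: [0.4787, 0.3068, 0.2086]
tool_rot: [-1.212, 1.561, -2.581]
force: [-0.2, -0.1, 0.1]
grip_width: 0.0852
```

Emit:
arm_command:
  delta_pos:
    - [0.1, 0, 0]
    - [0.1, 0, 0]
    - [0.1, 0, 0]
    - [0.1, 0, 0]
    - [0.1, 0, 0]
    - [0.1, 0, 0]
    - [0.1, 0, 0]
    - [0.1, 0, 0]
  rotation:
    - [-0.97, 0, 0]
    - [-0.97, 0, 0]
    - [-0.97, 0, 0]
    - [-0.97, 0, 0]
    - [-0.97, 0, 0]
    - [-0.97, 0, 0]
    - [-0.97, 0, 0]
    - [-0.97, 0, 0]

```text
clock: 14.75
position: [0.4729, 0.3113, 0.1789]
tool_rot: [-2.064, 1.553, -2.581]
force: [0.0, -0.6, 0.1]
grip_width: 0.0856
```

Emit:
arm_command:
  delta_pos:
    - [0.1, 0, 0]
    - [0.1, 0, 0]
    - [0.1, 0, 0]
    - [0.1, 0, 0]
    - [0, 0, 0]
    - [0, 0, 0]
    - [0, 0, 0]
    - [0, 0, 0]
  rotation:
    - [-0.97, 0, 0]
    - [-0.97, 0, 0]
    - [-0.97, 0, 0]
    - [-0.97, 0, 0]
    - [-0.97, 0, 0]
    - [-0.97, 0, 0]
    - [-0.8, 0, 0]
    - [0, 0, 0]

```text
clock: 15.55
position: [0.4698, 0.309, 0.1615]
tool_rot: [-2.781, 1.545, -2.571]
force: [0.1, -1.1, 0.3]
grip_width: 0.0856
```

```bash
python3 - <<'E'
from h import *
c=P('wrist');im=optics.grab_frame('wrist')[:,:,::-1];cv2.imwrite('pics/w6.png',im)
trays(im,c,.36,.62,.22,.36,.0935,save='pics/tr.png')
go((.488,.2952,.083),98)
E
```

```text
tray c 0.3958 0.2986 ang(mod90) 6.3 size 45.0 45.1
tray c 0.4873 0.2951 ang(mod90) 7.8 size 44.0 45.0
t 15.6 pos [0.4697 0.3089 0.1615] jawyaw 101.88 down [-0.022 -0.014 -1.   ] F [-0.8 -0.7  0.2] grip 0.0854 q7 1.11
 world d mm [ 18.3 -13.7 -78.5] tool shift units [ 2.608 -0.549  0.566] turn units [ 0.645 -0.232  0.097]
```

Emit:
arm_command:
  delta_pos:
    - [0, -0.28, 0.28]
    - [0, -0.28, 0.28]
    - [0.4, 0, 0]
    - [0.8, 0, 0]
    - [0, 0, 0]
  rotation:
    - [0.32, -0.12, 0.05]
    - [0.32, -0.11, 0.05]
    - [0, 0, 0]
    - [0, 0, 0]
    - [0, 0, 0]

```text
clock: 16.1
position: [0.4918, 0.2933, 0.1229]
tool_rot: [0.217, 1.568, 0.341]
force: [-0.7, -0.6, -0.2]
grip_width: 0.0855
```

```bash
python3 - <<'E'
from h import *
go((.4878,.2952,.084),98)
E
```

```text
t 16.1 pos [0.4918 0.2933 0.1229] jawyaw 97.14 down [ 0.003  0.001 -1.   ] F [-0.7 -0.6 -0.2] grip 0.0855 q7 1.09
 world d mm [ -4.    1.9 -38.9] tool shift units [ 1.296  0.08  -0.128] turn units [-0.144  0.027 -0.006]
```

Emit:
arm_command:
  delta_pos:
    - [0.1, 0.08, -0.14]
    - [0.6, 0, 0]
    - [0.6, 0, 0]
    - [0, 0, 0]
  rotation:
    - [-0.14, 0.03, 0]
    - [0, 0, 0]
    - [0, 0, 0]
    - [0, 0, 0]

```text
clock: 16.5
position: [0.4867, 0.2963, 0.084]
tool_rot: [1.573, 1.569, 1.714]
force: [0.4, -0.7, 0.2]
grip_width: 0.0854
```

```bash
python3 - <<'E'
from h import *
go((.4878,.2952,.084),98)
E
```

```text
t 16.5 pos [0.4867 0.2963 0.084 ] jawyaw 98.10 down [-0.     0.002 -1.   ] F [ 0.4 -0.7  0.2] grip 0.0854 q7 1.09
 world d mm [ 1.1 -1.1  0. ] tool shift units [-0.001 -0.042  0.032] turn units [ 0.017 -0.    -0.015]
```

Emit:
arm_command:
  delta_pos:
    - [0, -0.04, 0.03]
    - [0, 0, 0]
    - [0, 0, 0]
    - [0, 0, 0]
    - [0, 0, 0]
    - [0, 0, 0]
  rotation:
    - [0, 0, 0]
    - [0, 0, 0]
    - [0, 0, 0]
    - [0, 0, 0]
    - [0, 0, 0]
    - [0, 0, 0]
  gripper: 1

```text
clock: 17.1
position: [0.4888, 0.2963, 0.0879]
tool_rot: [0.799, 1.566, 0.941]
force: [-0.1, -0.0, -1.4]
grip_width: 0.0514
```

Emit:
arm_command:
  delta_pos:
    - [0, 0, 0]
    - [-0.5, 0, 0]
    - [-0.9, 0, 0]
    - [-0.9, 0, 0]
    - [-0.9, 0, 0]
    - [-0.9, 0, 0]
    - [0, 0, 0]
  rotation:
    - [0, 0, 0]
    - [0, 0, 0]
    - [0, 0, 0]
    - [0, 0, 0]
    - [0, 0, 0]
    - [0, 0, 0]
    - [0, 0, 0]

```text
clock: 17.8
position: [0.488, 0.2953, 0.2203]
tool_rot: [0.827, 1.566, 0.969]
force: [1.7, 0.0, -1.9]
grip_width: 0.051
```

```bash
python3 - <<'E'
from h import *
go((.67,.02,.20),101.9)
E
```

```text
t 17.8 pos [0.488  0.2953 0.2203] jawyaw 98.13 down [ 0.003  0.004 -1.   ] F [ 1.7  0.  -1.9] grip 0.0510 q7 1.09
 world d mm [ 182.  -275.3  -20.3] tool shift units [ 0.656 -9.946  4.705] turn units [-0.629  0.033 -0.033]
```

Emit:
arm_command:
  delta_pos:
    - [0, -0.9, 0.4]
    - [0, -0.99, 0.47]
    - [0, -0.99, 0.47]
    - [0, -0.99, 0.47]
    - [0, -0.99, 0.47]
    - [0, -0.99, 0.47]
    - [0, -0.99, 0.47]
    - [0, -0.99, 0.47]
    - [0, -0.99, 0.47]
    - [0, -0.99, 0.47]
  rotation:
    - [-0.06, 0, 0]
    - [-0.06, 0, 0]
    - [-0.06, 0, 0]
    - [-0.06, 0, 0]
    - [-0.06, 0, 0]
    - [-0.06, 0, 0]
    - [-0.06, 0, 0]
    - [-0.06, 0, 0]
    - [-0.06, 0, 0]
    - [-0.06, 0, 0]

```text
clock: 18.8
position: [0.6784, 0.0243, 0.2239]
tool_rot: [1.066, 1.563, 1.282]
force: [0.0, -0.4, -1.7]
grip_width: 0.0508
```

Emit:
arm_command:
  delta_pos:
    - [0, 0, 0]
    - [0, 0, 0]
  rotation:
    - [0, 0, 0]
    - [0, 0, 0]

```text
clock: 19.0
position: [0.6796, 0.019, 0.2235]
tool_rot: [1.046, 1.565, 1.257]
force: [0.4, 0.5, -1.4]
grip_width: 0.0508
```

```bash
cat >> h.py <<'E'
def slots(im,c,dark=75):
    x0,x1,y0,y1,s=.5,.68,-.2,.2,.0004
    o=ortho(im,c,x0,x1,y0,y1,.045,s);m=(cv2.cvtColor(o,cv2.COLOR_BGR2GRAY)<dark).astype(np.uint8)
    for k in cv2.findContours(m,cv2.RETR_EXTERNAL,cv2.CHAIN_APPROX_NONE)[0]:
        (u,v),wh,a=cv2.minAreaRect(k);l=np.array(sorted(wh))*s
        if abs(l[1]-.036)<.006 and abs(l[0]-.012)<.005: print('slot',np.round((x1-v*s,y1-u*s),4),l*1e3)
def held(im,c):
    p,R=st()
    for t in trays(im,c,p[0]-.05,p[0]+.05,p[1]-.05,p[1]+.05,p[2]+.005):
        print('  tray in tool mm',np.round(R.T@np.r_[t[0]-p[0],t[1]-p[1],0]*1e3,1))
E
python3 - <<'E'
from h import *
c=P('wrist');im=optics.grab_frame('wrist')[:,:,::-1];cv2.imwrite('pics/w7.png',im)
held(im,c);slots(im,c)
im=cv2.imread('pics/w5.png')
E
```

```text
t 19.1 pos [0.6795 0.0187 0.2235] jawyaw 102.07 down [ 0.002  0.005 -1.   ] F [ 0.4 -1.3 -1.4] grip 0.0505 q7 1.71
tray c 0.6798 0.0183 ang(mod90) 11.9 size 43.7 45.3
  tray in tool mm [-0.  -0.4  0.2]
slot [0.567  0.0984] [10.98250198 35.30090027]
slot [ 0.5883 -0.0038] [11.37044525 35.36850891]
```

View pics/w7.png

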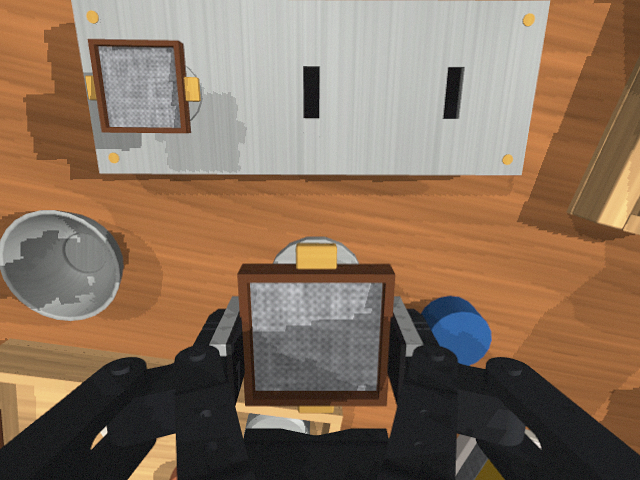

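```bash
python3 - <<'E'
from h import *
go((.5879,-.0035,.13),101.9)
E
```

```text
t 19.1 pos [0.6795 0.0187 0.2235] jawyaw 102.07 down [ 0.002  0.005 -1.   ] F [ 0.4 -1.3 -1.4] grip 0.0505 q7 1.71
 world d mm [-91.6 -22.2 -93.5] tool shift units [ 3.108 -0.098 -3.15 ] turn units [ 0.028  0.029 -0.044]
```

Emit:
arm_command:
  delta_pos:
    - [0, -0.02, -0.78]
    - [0, -0.02, -0.78]
    - [0, -0.02, -0.78]
    - [0, -0.02, -0.78]
    - [0.8, 0, 0]
    - [0.8, 0, 0]
    - [0.7, 0, 0]
    - [0.6, 0, 0]
    - [0, 0, 0]
  rotation:
    - [0.03, 0.03, -0.04]
    - [0, 0, 0]
    - [0, 0, 0]
    - [0, 0, 0]
    - [0, 0, 0]
    - [0, 0, 0]
    - [0, 0, 0]
    - [0, 0, 0]
    - [0, 0, 0]

```text
clock: 19.95
position: [0.5808, 0.0055, 0.1367]
tool_rot: [0.982, 1.567, 1.2]
force: [-0.8, 0.3, -0.6]
grip_width: 0.0508
```

```bash
python3 - <<'E'
from h import *
go((.5879,-.0035,.1),101.9)
E
```

```text
t 19.9 pos [0.5808 0.0055 0.1367] jawyaw 102.53 down [ 0.001  0.004 -1.   ] F [-0.8  0.3 -0.6] grip 0.0508 q7 1.73
 world d mm [  7.1  -9.  -36.7] tool shift units [ 1.223 -0.349  0.165] turn units [ 0.105  0.02  -0.03 ]
```

Emit:
arm_command:
  delta_pos:
    - [0, -0.18, 0.08]
    - [0, -0.17, 0.08]
    - [0.3, 0, 0]
    - [0.2, 0, 0]
    - [0, 0, 0]
  rotation:
    - [0.1, 0.02, -0.03]
    - [0, 0, 0]
    - [0, 0, 0]
    - [0, 0, 0]
    - [0, 0, 0]

```text
clock: 20.45
position: [0.5894, -0.0033, 0.124]
tool_rot: [-0.137, 1.567, 0.071]
force: [0.1, -0.9, -2.5]
grip_width: 0.0508
```

```bash
python3 - <<'E'
from h import *
go((.5879,-.0035,.1),101.9)
E
```

```text
t 20.4 pos [ 0.5894 -0.0033  0.124 ] jawyaw 101.95 down [ 0.004  0.    -1.   ] F [ 0.1 -0.9 -2.5] grip 0.0508 q7 1.73
 world d mm [ -1.5  -0.2 -24. ] tool shift units [ 0.8    0.006 -0.053] turn units [0.009 0.035 0.005]
```

Same pattern as before; descend with the same small rows.

Emit:
arm_command:
  delta_pos:
    - [0.1, 0, -0.05]
    - [0.25, 0, 0]
    - [0.25, 0, 0]
    - [0, 0, 0]
  rotation:
    - [0, 0.03, 0]
    - [0, 0, 0]
    - [0, 0, 0]
    - [0, 0, 0]

```text
clock: 20.85
position: [0.5876, -0.0036, 0.1044]
tool_rot: [-1.333, 1.57, -1.125]
force: [-0.1, 0.1, -1.9]
grip_width: 0.0508
```

```bash
python3 - <<'E'
from h import *
go((.5879,-.0035,.093),101.9)
E
```

```text
t 20.9 pos [ 0.5876 -0.0036  0.1044] jawyaw 101.96 down [ 0. -0. -1.] F [-0.1  0.1 -1.9] grip 0.0508 q7 1.73
 world d mm [  0.3   0.1 -11.4] tool shift units [0.381 0.    0.009] turn units [0.01  0.001 0.003]
```

Emit:
arm_command:
  delta_pos:
    - [0.15, 0, 0]
    - [0.15, 0, 0]
    - [0.1, 0, 0]
    - [0.03, 0, 0]
    - [0, 0, 0]
  rotation:
    - [0, 0, 0]
    - [0, 0, 0]
    - [0, 0, 0]
    - [0, 0, 0]
    - [0, 0, 0]

```text
clock: 21.35
position: [0.5881, -0.0036, 0.0915]
tool_rot: [-0.311, 1.57, -0.102]
force: [-0.4, -0.0, -1.5]
grip_width: 0.0505
```

Emit:
arm_command:
  delta_pos:
    - [0, 0, 0]
    - [0, 0, 0]
    - [0, 0, 0]
    - [0, 0, 0]
    - [0, 0, 0]
  rotation:
    - [0.6, 0, 0]
    - [0.9, 0, 0]
    - [0.9, 0, 0]
    - [0.9, 0, 0]
    - [0, 0, 0]

```text
clock: 21.85
position: [0.5886, -0.0036, 0.0914]
tool_rot: [0.211, 1.568, 0.061]
force: [1.0, -0.3, -1.1]
grip_width: 0.0505
```

```bash
python3 - <<'E'
from h import *
go((.5879,-.0035,.093),11.9)
E
```

```text
t 21.9 pos [ 0.5886 -0.0036  0.0914] jawyaw 81.43 down [ 0.002  0.    -1.   ] F [ 1.  -0.3 -1.1] grip 0.0505 q7 1.46
 world d mm [-0.7  0.1  1.6] tool shift units [-0.053  0.001 -0.022] turn units [11.588  0.016 -0.017]
```

Emit:
arm_command:
  delta_pos:
    - [0, 0, 0]
    - [0, 0, 0]
    - [0, 0, 0]
    - [0, 0, 0]
    - [0, 0, 0]
    - [0, 0, 0]
    - [0, 0, 0]
    - [0, 0, 0]
    - [0, 0, 0]
    - [0, 0, 0]
  rotation:
    - [0.98, 0, 0]
    - [0.98, 0, 0]
    - [0.98, 0, 0]
    - [0.98, 0, 0]
    - [0.98, 0, 0]
    - [0.98, 0, 0]
    - [0.98, 0, 0]
    - [0.98, 0, 0]
    - [0.98, 0, 0]
    - [0.98, 0, 0]

```text
clock: 22.85
position: [0.589, -0.0025, 0.0914]
tool_rot: [1.72, 1.567, 0.539]
force: [-0.3, -0.8, -0.5]
grip_width: 0.0511
```

Emit:
arm_command:
  delta_pos:
    - [0, 0, 0]
    - [0, 0, 0]
    - [0.04, 0, 0]
    - [0, 0, 0]
  rotation:
    - [0.9, 0, 0]
    - [0.8, 0, 0]
    - [0, 0, 0]
    - [0, 0, 0]

```text
clock: 23.25
position: [0.5896, -0.0022, 0.0915]
tool_rot: [1.909, 1.566, 0.552]
force: [-0.5, 0.2, -1.5]
grip_width: 0.0509
```

```bash
python3 - <<'E'
from h import *
go((.5879,-.0035,.09),11.9)
E
```

```text
t 23.2 pos [ 0.5896 -0.0022  0.0915] jawyaw 12.27 down [ 0.004  0.002 -1.   ] F [-0.5  0.2 -1.5] grip 0.0509 q7 0.56
 world d mm [-1.7 -1.3 -1.5] tool shift units [ 0.049 -0.065  0.03 ] turn units [ 0.062 -0.015 -0.041]
```

Emit:
arm_command:
  delta_pos:
    - [0.08, -0.05, 0.03]
    - [0.06, 0, 0]
    - [0, 0, 0]
    - [0, 0, 0]
  rotation:
    - [0, 0, -0.03]
    - [0, 0, 0]
    - [0, 0, 0]
    - [0, 0, 0]

```text
clock: 23.65
position: [0.5899, -0.0021, 0.0919]
tool_rot: [2.286, 1.563, 0.942]
force: [0.5, -0.5, -1.8]
grip_width: 0.0505
```

```bash
python3 - <<'E'
from h import *
go((.5879,-.0035,.09),11.9)
E
```

```text
t 23.6 pos [ 0.5899 -0.0021  0.0919] jawyaw 13.01 down [ 0.005  0.006 -1.   ] F [ 0.5 -0.5 -1.8] grip 0.0505 q7 0.57
 world d mm [-2.  -1.4 -1.9] tool shift units [ 0.062 -0.075  0.03 ] turn units [ 0.185 -0.049 -0.056]
```

Emit:
arm_command:
  delta_pos:
    - [0, 0, 0]
    - [0, 0, 0]
    - [0, 0, 0]
    - [0, 0, 0]
    - [-0.3, 0, 0]
    - [-0.9, 0, 0]
    - [-0.9, 0, 0]
    - [-0.9, 0, 0]
    - [-0.9, 0, 0]
    - [0, 0, 0]
  rotation:
    - [0, 0, 0]
    - [0, 0, 0]
    - [0, 0, 0]
    - [0, 0, 0]
    - [0, 0, 0]
    - [0, 0, 0]
    - [0, 0, 0]
    - [0, 0, 0]
    - [0, 0, 0]
    - [0, 0, 0]
  gripper: -1

```text
clock: 24.65
position: [0.5889, -0.0036, 0.2148]
tool_rot: [2.404, 1.565, 1.063]
force: [0.2, -0.4, -0.1]
grip_width: 0.0857
```

```bash
python3 - <<'E'
from h import *
go((.3958,.2985,.19),96.5)
E
```

```text
t 24.6 pos [ 0.5889 -0.0036  0.2148] jawyaw 13.22 down [ 0.003  0.005 -1.   ] F [ 0.2 -0.4 -0.1] grip 0.0857 q7 0.48
 world d mm [-193.1  302.1  -24.8] tool shift units [  0.858  -3.966 -11.272] turn units [-1.388e+01 -6.000e-03 -6.100e-02]
```

Emit:
arm_command:
  delta_pos:
    - [0, -0.33, -0.94]
    - [0, -0.33, -0.94]
    - [0, -0.33, -0.94]
    - [0, -0.33, -0.94]
    - [0, -0.33, -0.94]
    - [0, -0.33, -0.94]
  rotation:
    - [0, 0, 0]
    - [0, 0, 0]
    - [0, 0, 0]
    - [0, 0, 0]
    - [0, 0, 0]
    - [0, 0, 0]

```text
clock: 25.25
position: [0.4904, 0.1484, 0.2169]
tool_rot: [1.946, 1.563, 0.6]
force: [0.2, 0.3, 0.7]
grip_width: 0.0855
```

Emit:
arm_command:
  delta_pos:
    - [0, -0.33, -0.94]
    - [0, -0.33, -0.94]
    - [0, -0.33, -0.94]
    - [0, -0.33, -0.94]
    - [0, -0.33, -0.94]
    - [0, -0.33, -0.94]
  rotation:
    - [0, 0, 0]
    - [0, 0, 0]
    - [0, 0, 0]
    - [0, 0, 0]
    - [0, 0, 0]
    - [0, 0, 0]

```text
clock: 25.85
position: [0.3894, 0.3056, 0.2178]
tool_rot: [2.04, 1.563, 0.693]
force: [0.3, -0.1, 0.0]
grip_width: 0.0854
```

Emit:
arm_command:
  delta_pos:
    - [0, 0, 0]
    - [0, 0, 0]
    - [0, 0, 0]
    - [0, 0, 0]
    - [0, 0, 0]
    - [0, 0, 0]
    - [0, 0, 0]
    - [0, 0, 0]
  rotation:
    - [-0.97, 0, 0]
    - [-0.97, 0, 0]
    - [-0.97, 0, 0]
    - [-0.97, 0, 0]
    - [-0.97, 0, 0]
    - [-0.97, 0, 0]
    - [-0.97, 0, 0]
    - [-0.97, 0, 0]

```text
clock: 26.65
position: [0.3852, 0.3095, 0.218]
tool_rot: [1.25, 1.564, 0.755]
force: [0.2, -0.5, 0.9]
grip_width: 0.0855
```

Emit:
arm_command:
  delta_pos:
    - [0, 0, 0]
    - [0, 0, 0]
    - [0, 0, 0]
    - [0, 0, 0]
    - [0, 0, 0]
    - [0, 0, 0]
    - [0, 0, 0]
    - [0, 0, 0]
  rotation:
    - [-0.97, 0, 0]
    - [-0.97, 0, 0]
    - [-0.97, 0, 0]
    - [-0.97, 0, 0]
    - [-0.97, 0, 0]
    - [-0.97, 0, 0]
    - [0, 0, 0]
    - [0, 0, 0]

```text
clock: 27.45
position: [0.3849, 0.308, 0.2187]
tool_rot: [0.519, 1.565, 0.658]
force: [-0.5, -0.2, -0.4]
grip_width: 0.0852
```

```bash
python3 - <<'E'
from h import *
c=P('wrist');im=optics.grab_frame('wrist')[:,:,::-1];cv2.imwrite('pics/w8.png',im)
trays(im,c,.34,.48,.22,.36,.0935,save='pics/tr.png')
go((.3958,.2985,.12),96.5)
E
```

```text
tray c 0.3952 0.2987 ang(mod90) 6.2 size 44.7 45.2
t 27.5 pos [0.3849 0.308  0.2187] jawyaw 97.95 down [ 0.005  0.004 -1.   ] F [-0.6  0.6  0.3] grip 0.0854 q7 1.03
 world d mm [ 10.9  -9.5 -98.7] tool shift units [ 3.29  -0.372  0.299] turn units [ 0.241  0.048 -0.028]
```

Emit:
arm_command:
  delta_pos:
    - [0, -0.19, 0.15]
    - [0, -0.18, 0.15]
    - [0.8, 0, 0]
    - [0.8, 0, 0]
    - [0.8, 0, 0]
    - [0.7, 0, 0]
    - [0, 0, 0]
  rotation:
    - [0.12, 0.02, 0]
    - [0.12, 0.02, -0.03]
    - [0, 0, 0]
    - [0, 0, 0]
    - [0, 0, 0]
    - [0, 0, 0]
    - [0, 0, 0]

```text
clock: 28.2
position: [0.3992, 0.2957, 0.1235]
tool_rot: [-0.168, 1.568, -0.071]
force: [-0.6, 0.2, -0.0]
grip_width: 0.0858
```

```bash
python3 - <<'E'
from h import *
go((.3958,.2986,.083),96.4)
E
```

```text
t 28.2 pos [0.3992 0.2957 0.1235] jawyaw 95.60 down [ 0.003 -0.    -1.   ] F [-0.6  0.2 -0. ] grip 0.0858 q7 1.08
 world d mm [ -3.4   2.9 -40.5] tool shift units [ 1.348  0.108 -0.109] turn units [-0.133  0.03   0.005]
```

Emit:
arm_command:
  delta_pos:
    - [0.1, 0.1, -0.11]
    - [0.6, 0, 0]
    - [0.62, 0, 0]
    - [0, 0, 0]
  rotation:
    - [-0.13, 0.03, 0]
    - [0, 0, 0]
    - [0, 0, 0]
    - [0, 0, 0]

```text
clock: 28.6
position: [0.3972, 0.2995, 0.086]
tool_rot: [0.521, 1.568, 0.632]
force: [-0.3, -0.2, 0.2]
grip_width: 0.085
```

```bash
python3 - <<'E'
from h import *
go((.3958,.2986,.083),96.4)
E
```

```text
t 28.6 pos [0.3972 0.2995 0.086 ] jawyaw 96.35 down [ 0.002  0.002 -1.   ] F [-0.3 -0.2  0.2] grip 0.0850 q7 1.10
 world d mm [-1.4 -0.9 -3. ] tool shift units [ 0.1   -0.025 -0.049] turn units [-0.008  0.025 -0.014]
```

Emit:
arm_command:
  delta_pos:
    - [0.1, -0.02, -0.05]
    - [0, 0, 0]
    - [0, 0, 0]
    - [0, 0, 0]
    - [0, 0, 0]
    - [0, 0, 0]
  rotation:
    - [0, 0.02, 0]
    - [0, 0, 0]
    - [0, 0, 0]
    - [0, 0, 0]
    - [0, 0, 0]
    - [0, 0, 0]
  gripper: 1

```text
clock: 29.2
position: [0.397, 0.2999, 0.0872]
tool_rot: [0.843, 1.565, 0.953]
force: [-0.3, 0.7, -0.2]
grip_width: 0.0504
```

Emit:
arm_command:
  delta_pos:
    - [0, 0, 0]
    - [-0.5, 0, 0]
    - [-0.9, 0, 0]
    - [-0.9, 0, 0]
    - [-0.9, 0, 0]
    - [-0.9, 0, 0]
    - [0, 0, 0]
  rotation:
    - [0, 0, 0]
    - [0, 0, 0]
    - [0, 0, 0]
    - [0, 0, 0]
    - [0, 0, 0]
    - [0, 0, 0]
    - [0, 0, 0]

```text
clock: 29.9
position: [0.396, 0.2986, 0.2141]
tool_rot: [1.001, 1.568, 1.111]
force: [0.2, -0.3, -2.1]
grip_width: 0.0507
```

```bash
python3 - <<'E'
from h import *
go((.64,.115,.22),101.9)
E
```

```text
t 29.9 pos [0.396  0.2986 0.2141] jawyaw 96.33 down [ 0.001  0.003 -1.   ] F [ 0.2 -0.3 -2.1] grip 0.0507 q7 1.04
 world d mm [ 244.  -183.6    5.9] tool shift units [-0.202 -6.98   7.409] turn units [-0.929  0.017 -0.024]
```

Emit:
arm_command:
  delta_pos:
    - [0, -0.7, 0.74]
    - [0, -0.7, 0.74]
    - [0, -0.7, 0.74]
    - [0, -0.7, 0.74]
    - [0, -0.7, 0.74]
    - [0, -0.7, 0.74]
    - [0, -0.7, 0.74]
    - [0, -0.7, 0.74]
    - [0, -0.7, 0.74]
    - [0, -0.7, 0.74]
  rotation:
    - [-0.1, 0, 0]
    - [-0.1, 0, 0]
    - [-0.1, 0, 0]
    - [-0.1, 0, 0]
    - [-0.1, 0, 0]
    - [-0.1, 0, 0]
    - [-0.1, 0, 0]
    - [-0.1, 0, 0]
    - [-0.1, 0, 0]
    - [-0.1, 0, 0]

```text
clock: 30.9
position: [0.653, 0.1237, 0.2068]
tool_rot: [2.458, 1.564, 2.686]
force: [-0.1, -0.7, -0.5]
grip_width: 0.0513
```

Emit:
arm_command:
  delta_pos:
    - [0, 0, 0]
    - [0, 0, 0]
  rotation:
    - [0, 0, 0]
    - [0, 0, 0]

```text
clock: 31.1
position: [0.655, 0.1199, 0.2041]
tool_rot: [2.802, 1.563, 3.026]
force: [-0.2, 0.3, -2.3]
grip_width: 0.0506
```

```bash
python3 - <<'E'
from h import *
c=P('wrist');im=optics.grab_frame('wrist')[:,:,::-1];cv2.imwrite('pics/w9.png',im)
held(im,c);slots(im,c)
go((.5665,.099,.13),101.9)
E
```

```text
t 31.1 pos [0.6549 0.1197 0.2042] jawyaw 102.83 down [-0.008  0.001 -1.   ] F [-0.7  0.1 -2.8] grip 0.0507 q7 1.67
tray c 0.6550 0.1192 ang(mod90) 12.9 size 43.7 45.6
  tray in tool mm [-0.  -0.5  0. ]
slot [0.5669 0.099 ] [11.35056305 35.30793762]
slot [0.6762 0.1696] [ 7.6 39.2]
t 31.1 pos [0.6549 0.1197 0.2042] jawyaw 102.83 down [-0.008  0.001 -1.   ] F [-0.7  0.1 -2.8] grip 0.0507 q7 1.67
 world d mm [-88.4 -20.7 -74.2] tool shift units [ 2.495 -0.026 -3.008] turn units [ 0.155 -0.071 -0.021]
```

View pics/w9.png

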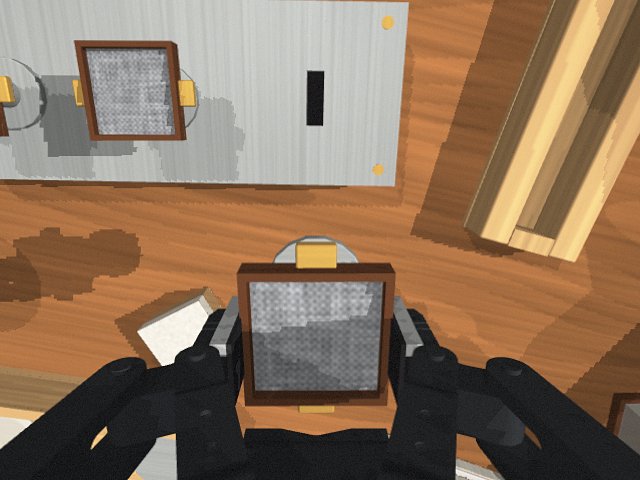

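Emit:
arm_command:
  delta_pos:
    - [0, -0.05, -0.73]
    - [0, -0.05, -0.73]
    - [0, -0.05, -0.73]
    - [0, -0.05, -0.73]
    - [0.7, 0, 0]
    - [0.7, 0, 0]
    - [0.6, 0, 0]
    - [0.4, 0, 0]
    - [0, 0, 0]
  rotation:
    - [0.1, -0.07, -0.02]
    - [0.06, 0, 0]
    - [0, 0, 0]
    - [0, 0, 0]
    - [0, 0, 0]
    - [0, 0, 0]
    - [0, 0, 0]
    - [0, 0, 0]
    - [0, 0, 0]

```text
clock: 32.05
position: [0.5612, 0.1007, 0.1293]
tool_rot: [1.865, 1.568, 2.08]
force: [-0.0, 0.0, -0.7]
grip_width: 0.0508
```

```bash
python3 - <<'E'
from h import *
go((.5667,.0995,.12),101.9)
E
```

```text
t 32.0 pos [0.5612 0.1007 0.1293] jawyaw 102.31 down [-0.002  0.003 -1.   ] F [-0.   0.  -0.7] grip 0.0508 q7 1.68
 world d mm [ 5.5 -1.2 -9.3] tool shift units [ 0.308 -0.08   0.172] turn units [ 0.068 -0.009 -0.029]
```

Emit:
arm_command:
  delta_pos:
    - [0, -0.04, 0.08]
    - [0, -0.04, 0.08]
    - [0.2, 0, 0]
    - [0, 0, 0]
  rotation:
    - [0.06, 0, -0.03]
    - [0, 0, 0]
    - [0, 0, 0]
    - [0, 0, 0]

```text
clock: 32.45
position: [0.5677, 0.1, 0.1249]
tool_rot: [-0.071, 1.569, 0.137]
force: [-0.4, -0.6, -1.8]
grip_width: 0.0509
```

```bash
python3 - <<'E'
from h import *
go((.5667,.0995,.104),101.9)
E
```

```text
t 32.5 pos [0.5677 0.1    0.1249] jawyaw 101.95 down [ 0.002  0.    -1.   ] F [-0.4 -0.6 -1.8] grip 0.0509 q7 1.67
 world d mm [ -1.   -0.5 -20.9] tool shift units [ 0.696 -0.01  -0.036] turn units [0.009 0.016 0.001]
```

Emit:
arm_command:
  delta_pos:
    - [0.1, -0.01, -0.04]
    - [0.25, 0, 0]
    - [0.3, 0, 0]
    - [0, 0, 0]
  rotation:
    - [0, 0.02, 0]
    - [0, 0, 0]
    - [0, 0, 0]
    - [0, 0, 0]

```text
clock: 32.85
position: [0.5665, 0.0994, 0.1039]
tool_rot: [2.966, 1.571, -3.109]
force: [-0.7, -0.5, -0.6]
grip_width: 0.0507
```

```bash
python3 - <<'E'
from h import *
go((.5667,.0995,.091),101.9)
E
```

```text
t 32.9 pos [0.5665 0.0994 0.1039] jawyaw 101.94 down [-0. -0. -1.] F [-0.7 -0.5 -0.6] grip 0.0507 q7 1.68
 world d mm [  0.2   0.1 -12.9] tool shift units [0.432 0.003 0.007] turn units [ 0.007 -0.001 -0.   ]
```

Emit:
arm_command:
  delta_pos:
    - [0.15, 0, 0]
    - [0.15, 0, 0]
    - [0.12, 0, 0]
    - [0.06, 0, 0]
    - [0, 0, 0]
  rotation:
    - [0, 0, 0]
    - [0, 0, 0]
    - [0, 0, 0]
    - [0, 0, 0]
    - [0, 0, 0]

```text
clock: 33.35
position: [0.5674, 0.0993, 0.0912]
tool_rot: [0.427, 1.569, 0.635]
force: [-0.9, -0.5, -1.2]
grip_width: 0.0505
```

Emit:
arm_command:
  delta_pos:
    - [0, 0, 0]
    - [0, 0, 0]
    - [0, 0, 0]
    - [0, 0, 0]
    - [0, 0, 0]
  rotation:
    - [0.6, 0, 0]
    - [0.9, 0, 0]
    - [0.9, 0, 0]
    - [0.9, 0, 0]
    - [0, 0, 0]

```text
clock: 33.85
position: [0.5678, 0.0993, 0.0913]
tool_rot: [0.706, 1.567, 0.555]
force: [-0.2, -0.4, -0.5]
grip_width: 0.051
```

```bash
python3 - <<'E'
from h import *
go((.5667,.0995,.091),11.9)
E
```

```text
t 33.9 pos [0.5678 0.0993 0.0913] jawyaw 81.38 down [ 0.003  0.002 -1.   ] F [-0.2 -0.4 -0.5] grip 0.0510 q7 1.42
 world d mm [-1.1  0.2 -0.3] tool shift units [ 0.008 -0.    -0.038] turn units [ 1.158e+01  1.000e-02 -3.700e-02]
```

Emit:
arm_command:
  delta_pos:
    - [0, 0, 0]
    - [0, 0, 0]
    - [0, 0, 0]
    - [0, 0, 0]
    - [0, 0, 0]
    - [0, 0, 0]
    - [0, 0, 0]
    - [0, 0, 0]
    - [0, 0, 0]
    - [0, 0, 0]
  rotation:
    - [0.98, 0, 0]
    - [0.98, 0, 0]
    - [0.98, 0, 0]
    - [0.98, 0, 0]
    - [0.98, 0, 0]
    - [0.98, 0, 0]
    - [0.98, 0, 0]
    - [0.98, 0, 0]
    - [0.98, 0, 0]
    - [0.98, 0, 0]

```text
clock: 34.85
position: [0.5685, 0.099, 0.0907]
tool_rot: [1.59, 1.566, 0.407]
force: [0.4, -0.1, -0.6]
grip_width: 0.0511
```

Emit:
arm_command:
  delta_pos:
    - [0, 0, 0]
    - [0, 0, 0]
    - [0, 0, 0]
    - [0, 0, 0]
  rotation:
    - [0.9, 0, 0]
    - [0.85, 0, 0]
    - [0.1, 0, 0]
    - [0, 0, 0]

```text
clock: 35.25
position: [0.5688, 0.0988, 0.0907]
tool_rot: [1.612, 1.566, 0.238]
force: [-1.0, -0.3, 3.1]
grip_width: 0.0508
```

```bash
python3 - <<'E'
from h import *
go((.5667,.0995,.091),11.9)
E
```

```text
t 35.2 pos [0.5688 0.0988 0.0907] jawyaw 11.29 down [ 0.004  0.001 -1.   ] F [-1.  -0.3  3.1] grip 0.0508 q7 0.50
 world d mm [-2.1  0.7  0.3] tool shift units [-0.01  -0.063 -0.037] turn units [-0.102 -0.002 -0.042]
```

Emit:
arm_command:
  delta_pos:
    - [0, 0, 0]
    - [0, 0, 0]
    - [0, 0, 0]
    - [0, 0, 0]
    - [-0.3, 0, 0]
    - [-0.9, 0, 0]
    - [-0.9, 0, 0]
    - [-0.9, 0, 0]
    - [-0.9, 0, 0]
    - [0, 0, 0]
  rotation:
    - [0, 0, 0]
    - [0, 0, 0]
    - [0, 0, 0]
    - [0, 0, 0]
    - [0, 0, 0]
    - [0, 0, 0]
    - [0, 0, 0]
    - [0, 0, 0]
    - [0, 0, 0]
    - [0, 0, 0]
  gripper: -1

```text
clock: 36.25
position: [0.5679, 0.0976, 0.2144]
tool_rot: [1.575, 1.567, 0.208]
force: [0.7, -0.4, -0.9]
grip_width: 0.0851
```

```bash
python3 - <<'E'
from h import *
c=P('top');im=optics.grab_frame('top')[:,:,::-1];cv2.imwrite('pics/top1.png',im)
c=P('scene');im=optics.grab_frame('scene')[:,:,::-1]
cv2.imwrite('pics/s1.png',cv2.resize(im[170:330,150:480],None,fx=2.4,fy=2.4,interpolation=cv2.INTER_CUBIC))
go((.48,.0051,.22),90)
E
```

```text
t 36.4 pos [0.5668 0.0979 0.2116] jawyaw 11.74 down [ 0.  0. -1.] F [-0.  -1.  -0.2] grip 0.0855 q7 0.40
 world d mm [-86.8 -92.8   8.4] tool shift units [-0.281 -3.462  2.439] turn units [-1.3043e+01  1.0000e-03 -3.0000e-03]
```

View pics/s1.png

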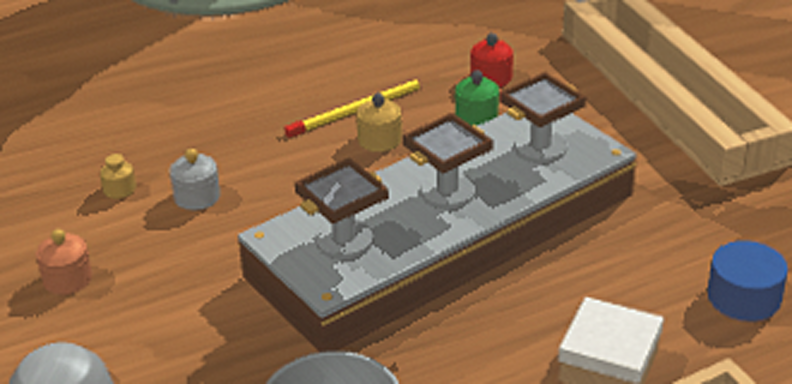

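Emit:
arm_command:
  delta_pos:
    - [0, -0.86, 0.6]
    - [0, -0.86, 0.6]
    - [0, -0.86, 0.6]
    - [0, -0.86, 0.6]
    - [0, 0, 0]
  rotation:
    - [0, 0, 0]
    - [0, 0, 0]
    - [0, 0, 0]
    - [0, 0, 0]
    - [0, 0, 0]

```text
clock: 36.85
position: [0.4751, 0.0038, 0.2081]
tool_rot: [-1.445, 1.565, -2.809]
force: [0.7, -0.1, -0.6]
grip_width: 0.0852
```

Emit:
arm_command:
  delta_pos:
    - [0.1, 0, 0]
    - [0.1, 0, 0]
    - [0.1, 0, 0]
    - [0.1, 0, 0]
    - [0, 0, 0]
    - [0, 0, 0]
    - [0, 0, 0]
  rotation:
    - [-0.95, 0, 0]
    - [-0.95, 0, 0]
    - [-0.95, 0, 0]
    - [-0.95, 0, 0]
    - [-0.95, 0, 0]
    - [-0.95, 0, 0]
    - [-0.95, 0, 0]

```text
clock: 37.55
position: [0.4733, 0.005, 0.1918]
tool_rot: [-2.227, 1.558, -2.869]
force: [-0.3, -0.8, -0.3]
grip_width: 0.0855
```

Emit:
arm_command:
  delta_pos:
    - [0, 0, 0]
    - [0, 0, 0]
    - [0, 0, 0]
    - [0, 0, 0]
    - [0, 0, 0]
    - [0, 0, 0]
    - [0, 0, 0]
    - [0, 0, 0]
  rotation:
    - [-0.95, 0, 0]
    - [-0.95, 0, 0]
    - [-0.95, 0, 0]
    - [-0.95, 0, 0]
    - [-0.95, 0, 0]
    - [-0.95, 0, 0]
    - [-0.4, 0, 0]
    - [0, 0, 0]

```text
clock: 38.35
position: [0.472, 0.0071, 0.187]
tool_rot: [-2.962, 1.549, -2.932]
force: [0.1, -0.2, -0.0]
grip_width: 0.0854
```

```bash
python3 - <<'E'
from h import *
c=P('wrist');im=optics.grab_frame('wrist')[:,:,::-1];cv2.imwrite('pics/w10.png',im)
go((.431,.0051,.1),90)
print(w2px((.431,.0051,.045),c))
E
```

```text
t 38.4 pos [0.472  0.0071 0.187 ] jawyaw 91.65 down [-0.021 -0.005 -1.   ] F [-0.3 -0.4 -1.1] grip 0.0852 q7 1.68
 world d mm [-41.  -2. -87.] tool shift units [ 2.927 -0.017 -1.305] turn units [ 0.275 -0.205  0.041]
[[316.19937103 175.76823962]]
```

View pics/w10.png

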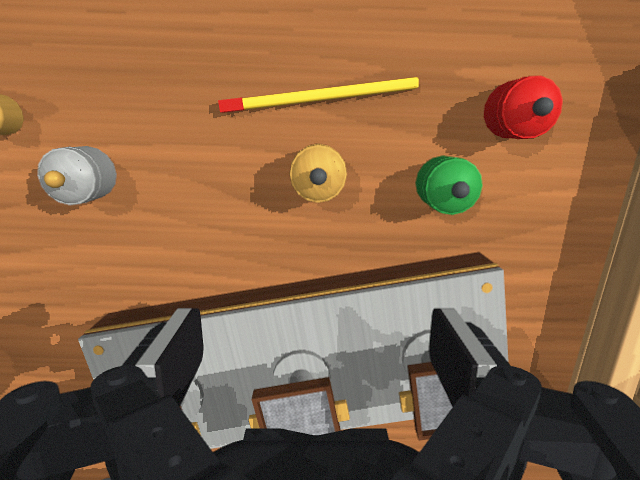

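```bash
python3 - <<'E'
from h import *
c=P('wrist');b=px2w([(318,176),(54,179)],.045,c);print(b.round(4))
go((b[0][0],b[0][1],.08),90)
E
```

```text
[[ 0.4311  0.0064  0.045 ]
 [ 0.4387 -0.1764  0.045 ]]
t 38.4 pos [0.472  0.0071 0.187 ] jawyaw 91.65 down [-0.021 -0.005 -1.   ] F [-0.3 -0.4 -1.1] grip 0.0852 q7 1.68
 world d mm [ -40.9   -0.7 -107. ] tool shift units [ 3.594  0.029 -1.286] turn units [ 0.275 -0.205  0.041]
```

Emit:
arm_command:
  delta_pos:
    - [0, 0, -0.65]
    - [0, 0, -0.65]
    - [0.9, 0, 0]
    - [0.9, 0, 0]
    - [0.8, 0, 0]
    - [0.7, 0, 0]
    - [0, 0, 0]
  rotation:
    - [0.14, -0.1, 0.02]
    - [0.13, -0.1, 0.02]
    - [0, 0, 0]
    - [0, 0, 0]
    - [0, 0, 0]
    - [0, 0, 0]
    - [0, 0, 0]

```text
clock: 39.1
position: [0.4319, 0.0074, 0.0845]
tool_rot: [-1.317, 1.571, -1.329]
force: [0.0, -0.4, 1.1]
grip_width: 0.0853
```

```bash
python3 - <<'E'
from h import *
go((.4311,.0064,.023),90)
E
```

```text
t 39.1 pos [0.4319 0.0074 0.0845] jawyaw 89.30 down [ 0. -0. -1.] F [ 0.  -0.4  1.1] grip 0.0853 q7 1.76
 world d mm [ -0.8  -1.  -61.5] tool shift units [ 2.048 -0.033 -0.025] turn units [-0.116  0.001  0.003]
```

Emit:
arm_command:
  delta_pos:
    - [0.5, -0.03, -0.03]
    - [0.5, 0, 0]
    - [0.5, 0, 0]
    - [0.4, 0, 0]
    - [0, 0, 0]
  rotation:
    - [0, 0, 0]
    - [0, 0, 0]
    - [0, 0, 0]
    - [0, 0, 0]
    - [0, 0, 0]

```text
clock: 39.6
position: [0.4326, 0.0067, 0.0282]
tool_rot: [-0.29, 1.569, -0.307]
force: [0.8, -0.3, 0.4]
grip_width: 0.0853
```

```bash
python3 - <<'E'
from h import *
go((.4311,.0064,.023),90)
E
```

```text
t 39.6 pos [0.4326 0.0067 0.0282] jawyaw 89.01 down [ 0.002 -0.    -1.   ] F [ 0.8 -0.3  0.4] grip 0.0853 q7 1.80
 world d mm [-1.5 -0.3 -5.2] tool shift units [ 0.173 -0.011 -0.049] turn units [-0.165  0.015  0.005]
```

Emit:
arm_command:
  delta_pos:
    - [0.17, 0, -0.05]
    - [0, 0, 0]
    - [0, 0, 0]
  rotation:
    - [0, 0.015, 0]
    - [0, 0, 0]
    - [0, 0, 0]

```text
clock: 39.9
position: [0.4317, 0.0068, 0.0242]
tool_rot: [-0.304, 1.569, -0.322]
force: [-0.1, -0.7, 0.5]
grip_width: 0.0854
```

Emit:
arm_command:
  delta_pos:
    - [0, 0, 0]
    - [0, 0, 0]
    - [0, 0, 0]
    - [0, 0, 0]
    - [0, 0, 0]
    - [0, 0, 0]
    - [0, 0, 0]
  rotation:
    - [0, 0, 0]
    - [0, 0, 0]
    - [0, 0, 0]
    - [0, 0, 0]
    - [0, 0, 0]
    - [0, 0, 0]
    - [0, 0, 0]
  gripper: 1
  grip_force: 60

```text
clock: 40.6
position: [0.4323, 0.0068, 0.0258]
tool_rot: [0.044, 1.568, 0.025]
force: [-0.0, 0.1, -1.7]
grip_width: 0.0399
```

Emit:
arm_command:
  delta_pos:
    - [-0.5, 0, 0]
    - [-0.9, 0, 0]
    - [-0.9, 0, 0]
    - [-0.9, 0, 0]
    - [-0.9, 0, 0]
    - [-0.9, 0, 0]
    - [0, 0, 0]
    - [0, 0, 0]
  rotation:
    - [0, 0, 0]
    - [0, 0, 0]
    - [0, 0, 0]
    - [0, 0, 0]
    - [0, 0, 0]
    - [0, 0, 0]
    - [0, 0, 0]
    - [0, 0, 0]

```text
clock: 41.4
position: [0.4307, 0.0067, 0.1804]
tool_rot: [1.918, 1.57, 1.899]
force: [-0.6, -0.5, -2.2]
grip_width: 0.0401
```

```bash
python3 - <<'E'
from h import *
c=P('wrist');im=optics.grab_frame('wrist')[:,:,::-1];cv2.imwrite('pics/w11.png',im)
go((.5881,-.0038,.2),101.9)
E
```

```text
t 41.5 pos [0.4307 0.0066 0.1803] jawyaw 88.91 down [-0.  0. -1.] F [ 0.2  0.5 -1.3] grip 0.0399 q7 1.65
 world d mm [157.4 -10.4  19.7] tool shift units [-0.659 -0.246  5.252] turn units [-2.165e+00 -3.000e-03 -2.000e-03]
```

View pics/w11.png

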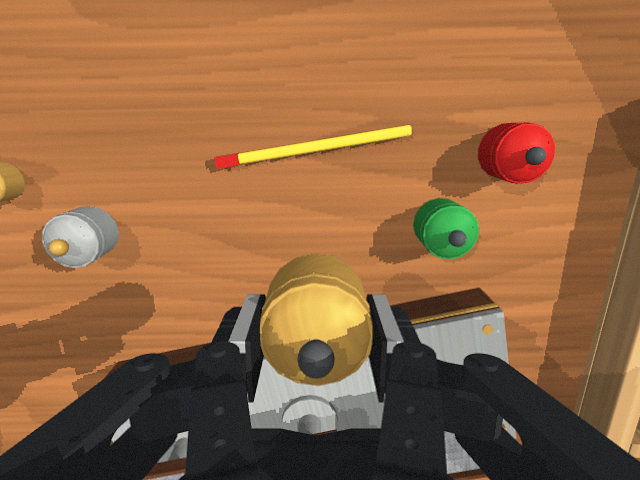

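```bash
cat >> h.py <<'E'
def floors(im,cam,z=.0985,s=.0004,x0=.5,x1=.68,y0=-.17,y1=.16):
    """tray floors on the locked posts (rim-bounded grey squares)"""
    o=ortho(im,cam,x0,x1,y0,y1,z,s);hsv=cv2.cvtColor(o,cv2.COLOR_BGR2HSV)
    m=((hsv[...,1]<60)&(hsv[...,2]>60)).astype(np.uint8);m=cv2.morphologyEx(m,cv2.MORPH_OPEN,np.ones((5,5)))
    cv2.imwrite('pics/fl.png',np.vstack([o,cv2.cvtColor(m*255,cv2.COLOR_GRAY2BGR)]))
    for k in cv2.findContours(m,cv2.RETR_LIST,cv2.CHAIN_APPROX_NONE)[0]:
        (u,v),wh,a=cv2.minAreaRect(k);l=np.array(wh)*s
        if (abs(l-.046)<.005).all() : print('floor/hole c %.4f %.4f'%(x1-v*s,y1-u*s),'ang',a%90,l.round(4))
def ball(im,lo,hi,roi):
    """centre px of the hsv blob in roi (u0,u1,v0,v1)"""
    u0,u1,v0,v1=roi;m=cv2.inRange(cv2.cvtColor(np.ascontiguousarray(im[v0:v1,u0:u1]),cv2.COLOR_BGR2HSV),lo,hi)
    n,_,S,C=cv2.connectedComponentsWithStats(m);i=1+np.argmax(S[1:,4]);print('ball px',C[i]+(u0,v0),'area',S[i,4],S[i,2:4]);return C[i]+(u0,v0)
def heldball(px,dz,cam):
    p,R=st();b=px2w([px],p[2]+dz,cam)[0];print('  ball in tool mm',np.round(R.T@(b-p)*1e3,1));return b-p
E
python3 - <<'E'
from h import *
c=P('wrist');im=cv2.imread('pics/w11.png')
heldball(ball(im,(0,0,0),(180,255,90),(296,338,336,380)),.0192,c)
go((.665,.005,.24),101.9)
E
```

```text
ball px [315.00108225 359.75      ] area 924 [37 39]
t 41.5 pos [0.4307 0.0066 0.1803] jawyaw 88.91 down [-0.  0. -1.] F [ 0.2  0.5 -1.3] grip 0.0399 q7 1.65
  ball in tool mm [-19.2  -0.9  -0.7]
t 41.5 pos [0.4307 0.0066 0.1803] jawyaw 88.91 down [-0.  0. -1.] F [ 0.2  0.5 -1.3] grip 0.0399 q7 1.65
 world d mm [234.3  -1.6  59.7] tool shift units [-1.993  0.097  7.809] turn units [-2.165e+00 -3.000e-03 -2.000e-03]
```

Emit:
arm_command:
  delta_pos:
    - [-0.9, 0, 0]
    - [-0.9, 0, 0.3]
    - [-0.2, 0, 0.9]
    - [0, 0, 0.95]
    - [0, 0, 0.95]
    - [0, 0, 0.95]
    - [0, 0, 0.95]
    - [0, 0, 0.95]
    - [0, 0, 0.95]
    - [0, 0, 0.7]
  rotation:
    - [0, 0, 0]
    - [0, 0, 0]
    - [0, 0, 0]
    - [0, 0, 0]
    - [0, 0, 0]
    - [0, 0, 0]
    - [0, 0, 0]
    - [0, 0, 0]
    - [0, 0, 0]
    - [0, 0, 0]

```text
clock: 42.45
position: [0.6615, 0.0019, 0.2271]
tool_rot: [-3.109, 1.552, -3.127]
force: [-0.7, -0.2, -0.8]
grip_width: 0.0401
```

Emit:
arm_command:
  delta_pos:
    - [0, 0, 0]
    - [0, 0, 0]
    - [0, 0, 0]
    - [0, 0, 0]
    - [0, 0, 0]
  rotation:
    - [-0.7, 0, 0]
    - [-0.7, 0, 0]
    - [-0.7, 0, 0]
    - [0, 0, 0]
    - [0, 0, 0]

```text
clock: 42.95
position: [0.6618, 0.0009, 0.2166]
tool_rot: [2.964, 1.54, -3.113]
force: [0.2, 0.7, -1.7]
grip_width: 0.0399
```

```bash
python3 - <<'E'
from h import *
c=P('wrist');im=optics.grab_frame('wrist')[:,:,::-1];cv2.imwrite('pics/w12.png',im)
st();floors(im,c)
E
```

```text
t 43.0 pos [0.6618 0.0009 0.2165] jawyaw 101.80 down [-0.031 -0.001 -1.   ] F [-0.2  0.4 -2. ] grip 0.0398 q7 1.90
floor/hole c 0.5688 0.0990 ang 78.69007110595703 [0.0457 0.0439]
floor/hole c 0.5900 -0.0020 ang 77.125 [0.0455 0.0454]
floor/hole c 0.6107 -0.1040 ang 78.46537780761719 [0.0455 0.0442]
```

View pics/fl.png

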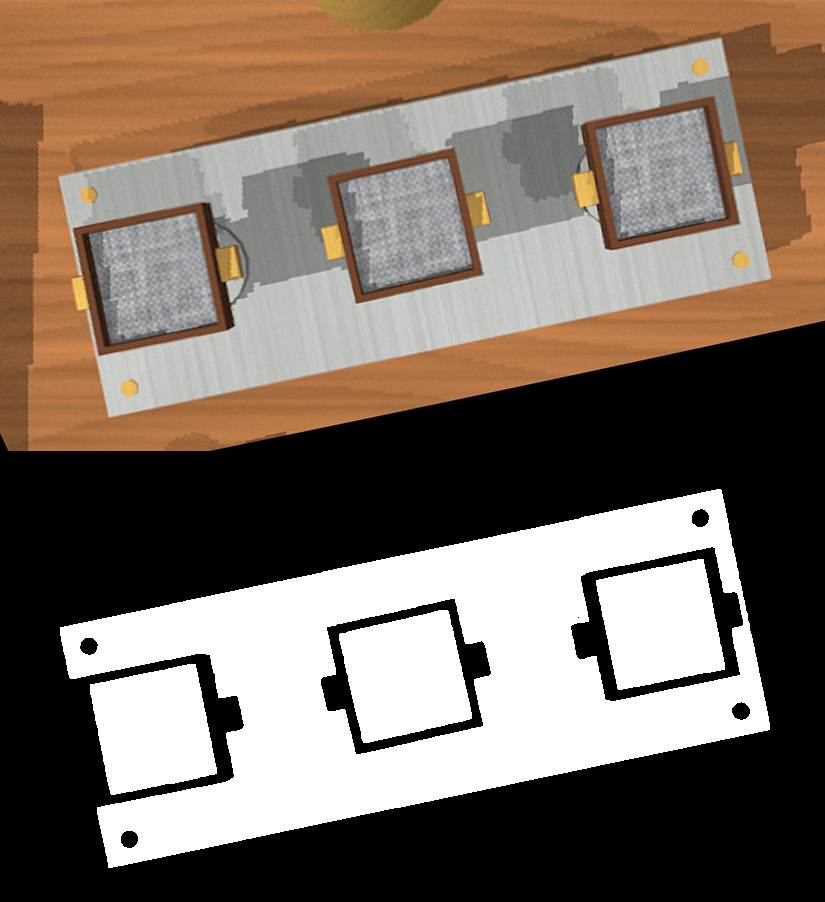

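```bash
python3 - <<'E'
from h import *
go((.5903,-.0013,.17),101.9)
E
```

```text
t 43.0 pos [0.6618 0.0009 0.2165] jawyaw 101.80 down [-0.031 -0.001 -1.   ] F [-0.2  0.4 -2. ] grip 0.0398 q7 1.90
 world d mm [-71.5  -2.2 -46.5] tool shift units [ 1.624  0.407 -2.299] turn units [-0.016 -0.289 -0.051]
```

Emit:
arm_command:
  delta_pos:
    - [0, 0.1, -0.55]
    - [0, 0.1, -0.55]
    - [0, 0.1, -0.55]
    - [0, 0.1, -0.55]
    - [0.7, 0, 0]
    - [0.6, 0, 0]
    - [0, 0, 0]
  rotation:
    - [0, -0.15, -0.03]
    - [0, -0.14, -0.02]
    - [0, 0, 0]
    - [0, 0, 0]
    - [0, 0, 0]
    - [0, 0, 0]
    - [0, 0, 0]

```text
clock: 43.7
position: [0.5915, -0.0005, 0.1758]
tool_rot: [0.413, 1.57, 0.607]
force: [0.5, 0.5, 0.0]
grip_width: 0.0398
```

```bash
python3 - <<'E'
from h import *
go((.5903,-.0013,.14),101.9)
E
```

```text
t 43.7 pos [ 5.915e-01 -5.000e-04  1.758e-01] jawyaw 101.09 down [ 0.001  0.    -1.   ] F [0.5 0.5 0. ] grip 0.0398 q7 1.90
 world d mm [ -1.2  -0.8 -35.8] tool shift units [ 1.192 -0.018 -0.044] turn units [-0.135  0.007 -0.003]
```

Emit:
arm_command:
  delta_pos:
    - [0.2, -0.02, -0.04]
    - [0.4, 0, 0]
    - [0.4, 0, 0]
    - [0.2, 0, 0]
    - [0, 0, 0]
  rotation:
    - [-0.13, 0, 0]
    - [0, 0, 0]
    - [0, 0, 0]
    - [0, 0, 0]
    - [0, 0, 0]

```text
clock: 44.2
position: [0.5911, -0.0015, 0.1379]
tool_rot: [0.017, 1.569, 0.223]
force: [-0.1, -0.4, -0.8]
grip_width: 0.0402
```

```bash
python3 - <<'E'
from h import *
c=P('wrist');im=optics.grab_frame('wrist')[:,:,::-1];cv2.imwrite('pics/w13.png',im)
heldball(ball(im,(0,0,0),(180,255,90),(296,338,336,380)),.0192,c)
go((.5903,-.0013,.122),101.9)
E
```

```text
ball px [315.66222222 358.70311111] area 1125 [37 40]
t 44.2 pos [ 0.5912 -0.0015  0.1383] jawyaw 101.81 down [ 0.002  0.    -1.   ] F [-0.4  0.8 -1.7] grip 0.0400 q7 1.93
  ball in tool mm [-19.2  -0.7  -1.6]
t 44.2 pos [ 0.5912 -0.0015  0.1383] jawyaw 101.81 down [ 0.002  0.    -1.   ] F [-0.4  0.8 -1.7] grip 0.0400 q7 1.93
 world d mm [ -0.9   0.2 -16.3] tool shift units [ 0.544  0.014 -0.03 ] turn units [-0.015  0.02   0.   ]
```

Emit:
arm_command:
  delta_pos:
    - [0.15, 0, 0]
    - [0.15, 0, 0]
    - [0.15, 0, 0]
    - [0, 0, 0]
  rotation:
    - [0, 0, 0]
    - [0, 0, 0]
    - [0, 0, 0]
    - [0, 0, 0]

```text
clock: 44.65
position: [0.5918, -0.0015, 0.1245]
tool_rot: [-0.035, 1.567, 0.171]
force: [-0.1, -0.1, -1.2]
grip_width: 0.0401
```

```bash
python3 - <<'E'
from h import *
go((.5910,-.0013,.121),101.9)
E
```

```text
t 44.6 pos [ 0.5918 -0.0015  0.1245] jawyaw 101.81 down [ 0.003  0.001 -1.   ] F [-0.1 -0.1 -1.2] grip 0.0401 q7 1.94
 world d mm [-0.8  0.2 -3.5] tool shift units [ 0.115  0.011 -0.025] turn units [-0.016  0.033  0.001]
```

Emit:
arm_command:
  delta_pos:
    - [0.08, 0, -0.03]
    - [0.08, 0, 0]
    - [0, 0, 0]
  rotation:
    - [0, 0, 0]
    - [0, 0, 0]
    - [0, 0, 0]

```text
clock: 44.95
position: [0.5922, -0.0017, 0.1222]
tool_rot: [0.034, 1.564, 0.239]
force: [-0.4, -0.4, -1.3]
grip_width: 0.0399
```

```bash
python3 - <<'E'
from h import *
go((.5910,-.0013,.121),101.9)
E
```

```text
t 45.0 pos [ 0.5922 -0.0017  0.1222] jawyaw 101.78 down [ 0.007  0.002 -1.   ] F [-0.4 -0.4 -1.3] grip 0.0399 q7 1.94
 world d mm [-1.2  0.4 -1.2] tool shift units [ 0.038  0.022 -0.037] turn units [-0.02   0.068 -0.002]
```

Emit:
arm_command:
  delta_pos:
    - [0, 0, 0]
    - [0, 0, 0]
    - [0, 0, 0]
    - [0, 0, 0]
    - [-0.3, 0, 0]
    - [-0.9, 0, 0]
    - [-0.9, 0, 0]
    - [-0.9, 0, 0]
    - [-0.5, 0, 0]
    - [0, 0, 0]
  rotation:
    - [0, 0, 0]
    - [0, 0, 0]
    - [0, 0, 0]
    - [0, 0, 0]
    - [0, 0, 0]
    - [0, 0, 0]
    - [0, 0, 0]
    - [0, 0, 0]
    - [0, 0, 0]
    - [0, 0, 0]
  gripper: -1

```text
clock: 45.95
position: [0.591, -0.0024, 0.2333]
tool_rot: [-0.022, 1.564, 0.183]
force: [-0.0, 0.3, 0.2]
grip_width: 0.0853
```

```bash
python3 - <<'E'
from h import *
go((.4395,-.175,.23),101.9)
im=optics.grab_frame('wrist')[:,:,::-1];cv2.imwrite('pics/w14.png',im)
t=optics.grab_frame('top')[:,:,::-1]
cv2.imwrite('pics/top2.png',np.vstack([cv2.resize(t[180:360,200:500],(600,360),interpolation=cv2.INTER_CUBIC),cv2.resize(im[200:,100:540],(440,240))[:, :].copy() if 0 else cv2.resize(im[240:],(600,225))]))
E
```

```text
t 46.0 pos [ 0.591  -0.0024  0.2333] jawyaw 101.74 down [ 0.007  0.001 -1.   ] F [-0.   0.3  0.2] grip 0.0853 q7 1.89
 world d mm [-151.5 -172.6   -3.3] tool shift units [ 0.071 -4.606 -6.116] turn units [-0.026  0.064  0.002]
```

View pics/top2.png

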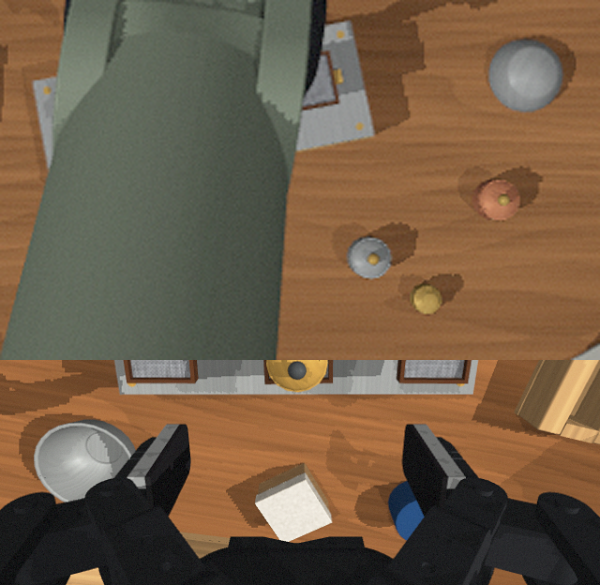

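Emit:
arm_command:
  delta_pos:
    - [0, -0.75, -0.8]
    - [0, -0.75, -0.8]
    - [0, -0.75, -0.8]
    - [0, -0.75, -0.8]
    - [0, -0.75, -0.8]
    - [0, -0.75, -0.6]
    - [0, 0, 0]
    - [0, 0, 0]
  rotation:
    - [0.2, 0, 0]
    - [0.2, 0, 0]
    - [0.2, 0, 0]
    - [0.2, 0, 0]
    - [0.2, 0, 0]
    - [0.1, 0, 0]
    - [0, 0, 0]
    - [0, 0, 0]

```text
clock: 46.85
position: [0.4665, -0.1606, 0.2236]
tool_rot: [2.878, 1.564, 2.965]
force: [-0.7, 0.7, -0.0]
grip_width: 0.0853
```

```bash
python3 - <<'E'
from h import *
p,R=st();c=P('wrist');im=optics.grab_frame('wrist')[:,:,::-1];cv2.imwrite('pics/w15.png',im)
u,v=w2px((.4395,-.175,.045),c)[0];print(u,v);r=30
b=ball(im,(15,120,90),(35,255,255),(int(u-r),int(u+r),int(v-r),int(v+r)))
g=px2w([b],.045,c)[0];print(g)
go((g[0],g[1],.085),95)
E
```

```text
t 46.9 pos [ 0.4665 -0.1606  0.2236] jawyaw 94.98 down [-0.007  0.001 -1.   ] F [-0.7  0.7 -0. ] grip 0.0853 q7 2.09
300.8336783399505 183.84212625099792
ball px [298.56521739 182.81987578] area 161 [14 14]
[ 0.43885118 -0.17684361  0.045     ]
t 46.9 pos [ 0.4664 -0.1606  0.2236] jawyaw 94.99 down [-0.007  0.001 -1.   ] F [-0.1 -0.4 -0.8] grip 0.0858 q7 2.09
 world d mm [ -27.6  -16.2 -138.6] tool shift units [ 4.625 -0.466 -0.93 ] turn units [-0.002 -0.068 -0.016]
```

Emit:
arm_command:
  delta_pos:
    - [0, -0.23, -0.45]
    - [0, -0.23, -0.45]
    - [0.9, 0, 0]
    - [0.9, 0, 0]
    - [0.9, 0, 0]
    - [0.9, 0, 0]
    - [0.9, 0, 0]
    - [0, 0, 0]
  rotation:
    - [0, -0.07, 0]
    - [0, 0, 0]
    - [0, 0, 0]
    - [0, 0, 0]
    - [0, 0, 0]
    - [0, 0, 0]
    - [0, 0, 0]
    - [0, 0, 0]

```text
clock: 47.7
position: [0.4376, -0.1765, 0.0842]
tool_rot: [0.77, 1.569, 0.862]
force: [0.8, -0.4, 1.4]
grip_width: 0.0855
```

```bash
python3 - <<'E'
from h import *
p,R=st();c=P('wrist');im=optics.grab_frame('wrist')[:,:,::-1];cv2.imwrite('pics/w16.png',im)
u,v=w2px((.4389,-.1768,.045),c)[0];print(u,v);r=35
b=ball(im,(15,120,90),(35,255,255),(int(u-r),int(u+r),int(v-r),int(v+r)))
g=px2w([b],.045,c)[0];print(g)
go((g[0],g[1],.023),95)
E
```

```text
t 47.7 pos [ 0.4376 -0.1765  0.0842] jawyaw 95.30 down [ 0.001  0.001 -1.   ] F [ 0.8 -0.4  1.4] grip 0.0855 q7 2.29
316.068523261224 290.0967562653868
ball px [315.85504202 289.86764706] area 476 [25 25]
[ 0.43879301 -0.17691024  0.045     ]
t 47.8 pos [ 0.4382 -0.1769  0.0857] jawyaw 95.28 down [ 0.003  0.001 -1.   ] F [-0.4 -1.4  0.6] grip 0.0852 q7 2.29
 world d mm [  0.6  -0.  -62.7] tool shift units [ 2.091 -0.004  0.014] turn units [ 0.046  0.024 -0.005]
```

Emit:
arm_command:
  delta_pos:
    - [0.5, 0, 0]
    - [0.5, 0, 0]
    - [0.5, 0, 0]
    - [0.5, 0, 0]
    - [0, 0, 0]
  rotation:
    - [0, 0.02, 0]
    - [0, 0, 0]
    - [0, 0, 0]
    - [0, 0, 0]
    - [0, 0, 0]

```text
clock: 48.25
position: [0.4413, -0.1783, 0.0314]
tool_rot: [-0.303, 1.562, -0.21]
force: [-0.4, 0.9, -0.5]
grip_width: 0.0855
```

```bash
python3 - <<'E'
from h import *
go((.4388,-.1769,.023),95)
E
```

```text
t 48.2 pos [ 0.4413 -0.1783  0.0314] jawyaw 95.34 down [ 0.008 -0.002 -1.   ] F [-0.4  0.9 -0.5] grip 0.0855 q7 2.34
 world d mm [-2.5  1.4 -8.4] tool shift units [ 0.28   0.056 -0.081] turn units [0.058 0.078 0.024]
```

Emit:
arm_command:
  delta_pos:
    - [0.14, 0.03, -0.05]
    - [0.14, 0.02, -0.04]
    - [0, 0, 0]
    - [0, 0, 0]
  rotation:
    - [0, 0.08, 0.02]
    - [0, 0, 0]
    - [0, 0, 0]
    - [0, 0, 0]

```text
clock: 48.65
position: [0.4399, -0.1776, 0.0263]
tool_rot: [-0.569, 1.567, -0.475]
force: [-0.7, 0.7, -0.5]
grip_width: 0.0854
```

```bash
python3 - <<'E'
from h import *
go((.4388,-.1769,.023),95)
E
```

```text
t 48.6 pos [ 0.4399 -0.1776  0.0263] jawyaw 95.38 down [ 0.003 -0.002 -1.   ] F [-0.7  0.7 -0.5] grip 0.0854 q7 2.34
 world d mm [-1.1  0.7 -3.3] tool shift units [ 0.109  0.026 -0.034] turn units [0.063 0.029 0.018]
```

Target tray for box1: the far one. Close and lift.

Emit:
arm_command:
  delta_pos:
    - [0.12, 0.02, -0.04]
    - [0, 0, 0]
  rotation:
    - [0, 0.03, 0.02]
    - [0, 0, 0]

```text
clock: 48.85
position: [0.4389, -0.177, 0.0229]
tool_rot: [0.328, 1.57, 0.422]
force: [-0.7, 0.1, -0.6]
grip_width: 0.0854
```

Emit:
arm_command:
  delta_pos:
    - [0, 0, 0]
    - [0, 0, 0]
    - [0, 0, 0]
    - [0, 0, 0]
    - [0, 0, 0]
    - [0, 0, 0]
    - [0, 0, 0]
  rotation:
    - [0, 0, 0]
    - [0, 0, 0]
    - [0, 0, 0]
    - [0, 0, 0]
    - [0, 0, 0]
    - [0, 0, 0]
    - [0, 0, 0]
  gripper: 1

```text
clock: 49.55
position: [0.4388, -0.1772, 0.0234]
tool_rot: [0.58, 1.57, 0.674]
force: [0.4, 0.1, -1.1]
grip_width: 0.0402
```

Emit:
arm_command:
  delta_pos:
    - [-0.5, 0, 0]
    - [-0.9, 0, 0]
    - [-0.9, 0, 0]
    - [-0.9, 0, 0]
    - [-0.9, 0, 0]
    - [-0.9, 0, 0]
    - [-0.9, 0, 0]
    - [0, 0, 0]
    - [0, 0, 0]
  rotation:
    - [0, 0, 0]
    - [0, 0, 0]
    - [0, 0, 0]
    - [0, 0, 0]
    - [0, 0, 0]
    - [0, 0, 0]
    - [0, 0, 0]
    - [0, 0, 0]
    - [0, 0, 0]

```text
clock: 50.45
position: [0.4375, -0.177, 0.206]
tool_rot: [2.503, 1.568, 2.596]
force: [-1.1, -0.1, -0.7]
grip_width: 0.0405
```

```bash
python3 - <<'E'
from h import *
c=P('wrist');im=optics.grab_frame('wrist')[:,:,::-1];cv2.imwrite('pics/w17.png',im)
heldball(ball(im,(15,120,90),(35,255,255),(286,346,326,390)),.0192,c)
go((.6107,-.104,.2),95)
E
```

```text
ball px [315.81981982 366.05675676] area 1110 [37 39]
t 50.5 pos [ 0.4375 -0.1771  0.206 ] jawyaw 95.32 down [-0.003  0.002 -1.   ] F [ 0.7 -0.6  0.1] grip 0.0403 q7 2.17
  ball in tool mm [-19.2  -0.5   1.6]
t 50.5 pos [ 0.4375 -0.1771  0.206 ] jawyaw 95.32 down [-0.003  0.002 -1.   ] F [ 0.7 -0.6  0.1] grip 0.0403 q7 2.17
 world d mm [173.2  73.1  -6. ] tool shift units [0.187 1.892 5.974] turn units [ 0.053 -0.024 -0.017]
```

Emit:
arm_command:
  delta_pos:
    - [0, 0.27, 0.85]
    - [0, 0.27, 0.85]
    - [0, 0.27, 0.85]
    - [0, 0.27, 0.85]
    - [0, 0.27, 0.85]
    - [0, 0.27, 0.85]
    - [0, 0.25, 0.8]
    - [0, 0, 0]
    - [0, 0, 0]
  rotation:
    - [0, 0, 0]
    - [0, 0, 0]
    - [0, 0, 0]
    - [0, 0, 0]
    - [0, 0, 0]
    - [0, 0, 0]
    - [0, 0, 0]
    - [0, 0, 0]
    - [0, 0, 0]

```text
clock: 51.4
position: [0.6106, -0.1019, 0.1928]
tool_rot: [2.851, 1.552, 2.941]
force: [-0.3, -1.6, -0.6]
grip_width: 0.04
```

```bash
python3 - <<'E'
from h import *
c=P('wrist');im=optics.grab_frame('wrist')[:,:,::-1];cv2.imwrite('pics/w18.png',im)
heldball(ball(im,(15,120,90),(35,255,255),(286,346,326,390)),.0216,c)
go((.6108,-.1037,.145),96)
E
```

```text
ball px [315.82885305 365.8655914 ] area 1116 [37 40]
t 51.5 pos [ 0.6106 -0.1017  0.1929] jawyaw 95.18 down [-0.018  0.004 -1.   ] F [-0.4 -0.3 -1.2] grip 0.0402 q7 1.99
  ball in tool mm [-21.6  -0.9  -0.2]
t 51.5 pos [ 0.6106 -0.1017  0.1929] jawyaw 95.18 down [-0.018  0.004 -1.   ] F [-0.4 -0.3 -1.2] grip 0.0402 q7 1.99
 world d mm [  0.2  -2.  -47.9] tool shift units [ 1.595 -0.076  0.029] turn units [-0.137 -0.171 -0.056]
```

Emit:
arm_command:
  delta_pos:
    - [0, -0.08, 0.03]
    - [0.4, 0, 0]
    - [0.5, 0, 0]
    - [0.4, 0, 0]
    - [0.2, 0, 0]
    - [0, 0, 0]
  rotation:
    - [0, -0.17, -0.06]
    - [0, 0, 0]
    - [0, 0, 0]
    - [0, 0, 0]
    - [0, 0, 0]
    - [0, 0, 0]

```text
clock: 52.05
position: [0.6091, -0.1061, 0.1436]
tool_rot: [-1.449, 1.57, -1.362]
force: [-0.3, 0.5, -0.9]
grip_width: 0.0401
```

```bash
python3 - <<'E'
from h import *
go((.6108,-.1037,.124),96)
E
```

```text
t 52.0 pos [ 0.6091 -0.1061  0.1436] jawyaw 95.00 down [ 0.    -0.001 -1.   ] F [-0.3  0.5 -0.9] grip 0.0401 q7 2.02
 world d mm [  1.7   2.4 -19.6] tool shift units [0.653 0.075 0.064] turn units [-0.167  0.001  0.009]
```

Emit:
arm_command:
  delta_pos:
    - [0, 0.08, 0.06]
    - [0.2, 0, 0]
    - [0.2, 0, 0]
    - [0.1, 0, 0]
    - [0, 0, 0]
  rotation:
    - [0, 0, 0]
    - [0, 0, 0]
    - [0, 0, 0]
    - [0, 0, 0]
    - [0, 0, 0]

```text
clock: 52.55
position: [0.6114, -0.1033, 0.1282]
tool_rot: [-0.596, 1.569, -0.508]
force: [-0.4, -0.4, -0.4]
grip_width: 0.0399
```

```bash
python3 - <<'E'
from h import *
go((.6108,-.1037,.1194),96)
E
```

```text
t 52.5 pos [ 0.6114 -0.1033  0.1282] jawyaw 95.01 down [ 0.002 -0.001 -1.   ] F [-0.4 -0.4 -0.4] grip 0.0399 q7 2.03
 world d mm [-0.6 -0.4 -8.8] tool shift units [ 0.295 -0.01  -0.02 ] turn units [-0.166  0.015  0.011]
```

Emit:
arm_command:
  delta_pos:
    - [0.13, -0.01, -0.03]
    - [0.12, 0, 0]
    - [0.06, 0, 0]
    - [0, 0, 0]
  rotation:
    - [0, 0.02, 0]
    - [0, 0, 0]
    - [0, 0, 0]
    - [0, 0, 0]

```text
clock: 52.95
position: [0.6111, -0.1039, 0.1195]
tool_rot: [-0.729, 1.569, -0.642]
force: [-0.7, -0.0, -2.0]
grip_width: 0.04
```

```bash
python3 - <<'E'
from h import *
go((.6108,-.1037,.1194),96)
E
```

```text
t 53.0 pos [ 0.6111 -0.1039  0.1195] jawyaw 95.00 down [ 0.001 -0.001 -1.   ] F [-0.7 -0.  -2. ] grip 0.0400 q7 2.03
 world d mm [-0.3  0.2 -0.1] tool shift units [ 0.003  0.009 -0.01 ] turn units [-0.167  0.011  0.01 ]
```

Emit:
arm_command:
  delta_pos:
    - [0, 0, 0]
    - [0, 0, 0]
    - [0, 0, 0]
    - [0, 0, 0]
    - [-0.3, 0, 0]
    - [-0.9, 0, 0]
    - [-0.9, 0, 0]
    - [-0.9, 0, 0]
    - [-0.5, 0, 0]
    - [0, 0, 0]
  rotation:
    - [0, 0, 0]
    - [0, 0, 0]
    - [0, 0, 0]
    - [0, 0, 0]
    - [0, 0, 0]
    - [0, 0, 0]
    - [0, 0, 0]
    - [0, 0, 0]
    - [0, 0, 0]
    - [0, 0, 0]
  gripper: -1

```text
clock: 53.95
position: [0.6107, -0.1044, 0.2309]
tool_rot: [-0.928, 1.569, -0.842]
force: [0.2, 1.3, -0.8]
grip_width: 0.0853
```

```bash
python3 - <<'E'
from h import *
c=P('top');im=optics.grab_frame('top')[:,:,::-1];cv2.imwrite('pics/top3.png',im)
hsv=cv2.cvtColor(np.ascontiguousarray(im),cv2.COLOR_BGR2HSV)[200:360,400:520]
b=ball(im,(18,120,110),(35,255,255),(436,466,264,294));g=px2w([b],.045,c)[0];print(g)
go((.54,-.29,.23),75)
E
```

```text
ball px [451.5        279.72727273] area 22 [6 5]
[ 0.49903609 -0.30972771  0.045     ]
t 54.0 pos [ 0.6104 -0.1042  0.2299] jawyaw 94.95 down [ 0.    -0.001 -1.   ] F [-0.2  0.2  1.4] grip 0.0856 q7 1.98
 world d mm [-7.040e+01 -1.858e+02  1.000e-01] tool shift units [ 4.000e-03 -5.966e+00 -2.872e+00] turn units [3.325 0.005 0.012]
```

Emit:
arm_command:
  delta_pos:
    - [0, -0.86, -0.41]
    - [0, -0.86, -0.41]
    - [0, -0.86, -0.41]
    - [0, -0.86, -0.41]
    - [0, -0.86, -0.41]
    - [0, -0.86, -0.41]
    - [0, -0.86, -0.41]
  rotation:
    - [0, 0, 0]
    - [0, 0, 0]
    - [0, 0, 0]
    - [0, 0, 0]
    - [0, 0, 0]
    - [0, 0, 0]
    - [0, 0, 0]

```text
clock: 54.7
position: [0.5377, -0.2923, 0.2242]
tool_rot: [2.684, 1.564, 2.779]
force: [0.5, -0.1, -0.4]
grip_width: 0.0851
```

Emit:
arm_command:
  delta_pos:
    - [0, 0, 0]
    - [0, 0, 0]
    - [0, 0, 0]
    - [0, 0, 0]
    - [0, 0, 0]
    - [0, 0, 0]
  rotation:
    - [0.85, 0, 0]
    - [0.85, 0, 0]
    - [0.85, 0, 0]
    - [0.7, 0, 0]
    - [0, 0, 0]
    - [0, 0, 0]

```text
clock: 55.3
position: [0.5326, -0.2971, 0.2195]
tool_rot: [-3.078, 1.557, 2.941]
force: [0.3, 0.1, -0.3]
grip_width: 0.0854
```

```bash
python3 - <<'E'
from h import *
p,R=st();c=P('wrist');im=optics.grab_frame('wrist')[:,:,::-1];cv2.imwrite('pics/w19.png',im)
u,v=w2px((.499,-.3097,.045),c)[0];print(u,v);r=14
b=ball(im,(20,120,100),(35,255,255),(int(u-r),int(u+r),int(v-r),int(v+r)))
g=px2w([b],.045,c)[0];print(g)
go((g[0],g[1],.085),75)
E
```

```text
t 55.3 pos [ 0.5326 -0.2971  0.2195] jawyaw 74.85 down [-0.014  0.003 -1.   ] F [ 0.3  0.1 -0.3] grip 0.0854 q7 2.03
289.7365077547526 184.58674696176647Traceback (most recent call last):
  File "<stdin>", line 4, in <module>
  File "h.py", line 65, in ball
    n,_,S,C=cv2.connectedComponentsWithStats(m);i=1+np.argmax(S[1:,4]);print('ball px',C[i]+(u0,v0),'area',S[i,4],S[i,2:4]);return C[i]+(u0,v0)
                                                    ~~~~~~~~~^^^^^^^^^
    return _wrapfunc(a, 'argmax', axis=axis, out=out, **kwds)
    return bound(*args, **kwds)
ValueError: attempt to get argmax of an empty sequence
```

```bash
python3 - <<'E'
from h import *
im=cv2.imread('pics/w19.png');hsv=cv2.cvtColor(im,cv2.COLOR_BGR2HSV)
for name,lo,hi in(('brass',(17,130,110),(35,255,255)),('copper',(3,90,60),(12,255,255))):
    m=cv2.inRange(hsv[:330],lo,hi);n,_,S,C=cv2.connectedComponentsWithStats(m)
    for i in range(1,n):
        if S[i,4]>60:print(name,S[i],C[i].round(1))
print(hsv[184,280:300:2].tolist())
E
```

```text
brass [ 327    2   40   43 1322] [346.4  23.3]
brass [466 133 174  84 578] [550.3 175.9]
brass [289 213  15  14 158] [296.2 219.4]
brass [488 221   9   9  66] [491.7 224.9]
brass [563 280  19  21 240] [572.1 289.6]
copper [ 452  120  188   95 1465] [541.9 170.7]
copper [ 271  185   52   57 2010] [297.4 212.3]
copper [567 226  73  98 954] [599.7 262.1]
[[13, 156, 183], [12, 162, 176], [13, 156, 177], [13, 154, 175], [13, 156, 173], [13, 160, 172], [13, 154, 171], [14, 163, 163], [13, 154, 172], [13, 157, 166]]
```

```bash
python3 - <<'E'
from h import *
c=P('wrist');g=px2w([(296.2,219.4)],.045,c)[0];print(g)
im=optics.grab_frame('wrist')[:,:,::-1];cv2.imwrite('pics/w20.png',im)
b=ball(im,(17,130,110),(35,255,255),(260,330,180,260));print(px2w([b],.045,P('wrist')))
t=optics.grab_frame('top')[:,:,::-1];cv2.imwrite('pics/top4.png',t);ball(t,(5,120,60),(12,255,255),(425,480,240,300))
go((g[0],g[1],.085),75)
E
```

```text
[ 0.52709502 -0.31242278  0.045     ]
ball px [296.01265823 219.42405063] area 158 [15 14]
[[ 0.52726181 -0.31266803  0.045     ]]
ball px [448.21590909 266.88920455] area 352 [24 21]
t 55.5 pos [ 0.5327 -0.2973  0.2199] jawyaw 74.81 down [-0.013  0.003 -1.   ] F [0.4 0.3 0.1] grip 0.0856 q7 2.03
 world d mm [  -5.6  -15.2 -134.9] tool shift units [ 4.496 -0.533  0.011] turn units [-0.031 -0.127  0.007]
```

Emit:
arm_command:
  delta_pos:
    - [0, -0.27, 0]
    - [0, -0.26, 0]
    - [0.9, 0, 0]
    - [0.9, 0, 0]
    - [0.9, 0, 0]
    - [0.9, 0, 0]
    - [0.8, 0, 0]
    - [0, 0, 0]
  rotation:
    - [0, -0.12, 0]
    - [0, 0, 0]
    - [0, 0, 0]
    - [0, 0, 0]
    - [0, 0, 0]
    - [0, 0, 0]
    - [0, 0, 0]
    - [0, 0, 0]

```text
clock: 56.25
position: [0.5274, -0.3195, 0.0851]
tool_rot: [-0.369, 1.565, -0.633]
force: [-0.3, 0.0, 0.1]
grip_width: 0.0852
```

```bash
python3 - <<'E'
from h import *
c=P('wrist');im=optics.grab_frame('wrist')[:,:,::-1];cv2.imwrite('pics/w21.png',im)
u,v=w2px((.5271,-.3125,.045),c)[0];print(u,v);r=30
b=ball(im,(17,130,110),(35,255,255),(int(u-r),int(u+r),int(v-r),int(v+r)))
g=px2w([b],.045,c)[0];print(g)
go((g[0],g[1],.023),75)
E
```

```text
331.4153122453459 281.72160486917403
ball px [331.24166667 281.43958333] area 480 [25 24]
[ 0.52694074 -0.31254266  0.045     ]
t 56.3 pos [ 0.528  -0.3202  0.0869] jawyaw 74.84 down [ 0.006 -0.005 -1.   ] F [-0.5 -0.1  0.1] grip 0.0852 q7 2.15
 world d mm [ -1.1   7.7 -63.9] tool shift units [ 2.127  0.243 -0.117] turn units [-0.027  0.07   0.026]
```

Emit:
arm_command:
  delta_pos:
    - [0, 0.13, -0.06]
    - [0, 0.12, -0.06]
    - [0.5, 0, 0]
    - [0.5, 0, 0]
    - [0.5, 0, 0]
    - [0.3, 0, 0]
    - [0, 0, 0]
  rotation:
    - [0, 0.07, 0.03]
    - [0, 0, 0]
    - [0, 0, 0]
    - [0, 0, 0]
    - [0, 0, 0]
    - [0, 0, 0]
    - [0, 0, 0]

```text
clock: 57.0
position: [0.5283, -0.3125, 0.0332]
tool_rot: [0.019, 1.566, -0.245]
force: [-0.5, -0.6, 0.2]
grip_width: 0.0855
```

```bash
python3 - <<'E'
from h import *
go((.5269,-.3125,.023),75)
E
```

```text
t 57.0 pos [ 0.5283 -0.3125  0.0332] jawyaw 74.86 down [ 0.005 -0.001 -1.   ] F [-0.5 -0.6  0.2] grip 0.0855 q7 2.18
 world d mm [ -1.4  -0.  -10.2] tool shift units [ 0.339 -0.012 -0.046] turn units [-0.023  0.047 -0.001]
```

Emit:
arm_command:
  delta_pos:
    - [0.17, -0.01, -0.03]
    - [0.17, 0, -0.02]
    - [0, 0, 0]
    - [0, 0, 0]
  rotation:
    - [0, 0.05, 0]
    - [0, 0, 0]
    - [0, 0, 0]
    - [0, 0, 0]

```text
clock: 57.4
position: [0.5267, -0.3129, 0.0223]
tool_rot: [-2.824, 1.57, -3.089]
force: [-0.6, 0.3, -0.3]
grip_width: 0.0855
```

Emit:
arm_command:
  delta_pos:
    - [0, 0, 0]
    - [0, 0, 0]
    - [0, 0, 0]
    - [0, 0, 0]
    - [0, 0, 0]
    - [0, 0, 0]
    - [0, 0, 0]
  rotation:
    - [0, 0, 0]
    - [0, 0, 0]
    - [0, 0, 0]
    - [0, 0, 0]
    - [0, 0, 0]
    - [0, 0, 0]
    - [0, 0, 0]
  gripper: 1

```text
clock: 58.1
position: [0.5271, -0.313, 0.0236]
tool_rot: [-0.261, 1.57, -0.525]
force: [-0.6, -0.1, -1.4]
grip_width: 0.0399
```

Emit:
arm_command:
  delta_pos:
    - [-0.5, 0, 0]
    - [-0.9, 0, 0]
    - [-0.9, 0, 0]
    - [-0.9, 0, 0]
    - [-0.9, 0, 0]
    - [-0.9, 0, 0]
    - [-0.9, 0, 0]
    - [-0.9, 0, 0]
    - [0, 0, 0]
    - [0, 0, 0]
  rotation:
    - [0, 0, 0]
    - [0, 0, 0]
    - [0, 0, 0]
    - [0, 0, 0]
    - [0, 0, 0]
    - [0, 0, 0]
    - [0, 0, 0]
    - [0, 0, 0]
    - [0, 0, 0]
    - [0, 0, 0]

```text
clock: 59.1
position: [0.5252, -0.3133, 0.2442]
tool_rot: [-0.069, 1.568, -0.336]
force: [-0.6, 0.3, -1.7]
grip_width: 0.0398
```

```bash
python3 - <<'E'
from h import *
c=P('wrist');im=optics.grab_frame('wrist')[:,:,::-1];cv2.imwrite('pics/w22.png',im)
heldball(ball(im,(17,130,90),(35,255,255),(286,346,326,395)),.0205,c)
go((.5688,.099,.22),101.9)
E
```

```text
ball px [315.80232558 364.72450805] area 1118 [37 40]
t 59.1 pos [ 0.5253 -0.3135  0.2443] jawyaw 74.67 down [ 0.003 -0.001 -1.   ] F [ 0.6 -0.2 -0.6] grip 0.0400 q7 2.05
  ball in tool mm [-20.5  -0.3   0.2]
t 59.1 pos [ 0.5253 -0.3135  0.2443] jawyaw 74.67 down [ 0.003 -0.001 -1.   ] F [ 0.6 -0.2 -0.6] grip 0.0400 q7 2.05
 world d mm [ 43.5 412.5 -24.3] tool shift units [ 0.797 13.646 -2.238] turn units [-4.538  0.032  0.012]
```

Emit:
arm_command:
  delta_pos:
    - [0, 0.97, -0.16]
    - [0, 0.97, -0.16]
    - [0, 0.97, -0.16]
    - [0, 0.97, -0.16]
    - [0, 0.97, -0.16]
    - [0, 0.97, -0.16]
    - [0, 0.97, -0.16]
  rotation:
    - [0, 0, 0]
    - [0, 0, 0]
    - [0, 0, 0]
    - [0, 0, 0]
    - [0, 0, 0]
    - [0, 0, 0]
    - [0, 0, 0]

```text
clock: 59.85
position: [0.5434, -0.105, 0.2392]
tool_rot: [-2.458, 1.565, -2.734]
force: [0.2, -0.3, -1.2]
grip_width: 0.0402
```

Emit:
arm_command:
  delta_pos:
    - [0, 0.97, -0.16]
    - [0, 0.97, -0.16]
    - [0, 0.97, -0.16]
    - [0, 0.97, -0.16]
    - [0, 0.97, -0.16]
    - [0, 0.97, -0.16]
    - [0, 0.97, -0.16]
    - [0, 0, 0]
    - [0, 0, 0]
  rotation:
    - [0, 0, 0]
    - [0, 0, 0]
    - [0, 0, 0]
    - [0, 0, 0]
    - [0, 0, 0]
    - [0, 0, 0]
    - [0, 0, 0]
    - [0, 0, 0]
    - [0, 0, 0]

```text
clock: 60.75
position: [0.5624, 0.1128, 0.2314]
tool_rot: [-2.599, 1.552, -2.87]
force: [0.6, -0.6, -0.9]
grip_width: 0.0398
```

```bash
python3 - <<'E'
from h import *
c=P('wrist');im=optics.grab_frame('wrist')[:,:,::-1];cv2.imwrite('pics/w23.png',im)
heldball(ball(im,(17,130,90),(35,255,255),(286,346,326,395)),.0214,c)
go((.5691,.0993,.16),75)
E
```

```text
ball px [315.72064057 364.85231317] area 1124 [37 40]
t 60.8 pos [0.5623 0.1131 0.2314] jawyaw 74.46 down [-0.018 -0.004 -1.   ] F [-0.3  0.1 -1.7] grip 0.0397 q7 1.30
  ball in tool mm [-21.4  -0.8  -0. ]
t 60.8 pos [0.5623 0.1131 0.2314] jawyaw 74.46 down [-0.018 -0.004 -1.   ] F [-0.3  0.1 -1.7] grip 0.0397 q7 1.30
 world d mm [  6.8 -13.8 -71.4] tool shift units [ 2.376 -0.362  0.379] turn units [-0.091 -0.154  0.087]
```

Emit:
arm_command:
  delta_pos:
    - [0, -0.18, 0.19]
    - [0, -0.18, 0.17]
    - [0.6, 0, 0]
    - [0.6, 0, 0]
    - [0.6, 0, 0]
    - [0.4, 0, 0]
    - [0, 0, 0]
  rotation:
    - [0, -0.15, 0.08]
    - [0, 0, 0]
    - [0, 0, 0]
    - [0, 0, 0]
    - [0, 0, 0]
    - [0, 0, 0]
    - [0, 0, 0]

```text
clock: 61.5
position: [0.572, 0.0897, 0.164]
tool_rot: [-0.098, 1.567, -0.379]
force: [0.7, 0.3, -0.5]
grip_width: 0.04
```

```bash
python3 - <<'E'
from h import *
go((.5691,.0994,.13),75)
E
```

```text
t 61.5 pos [0.572  0.0897 0.164 ] jawyaw 73.90 down [ 0.004 -0.001 -1.   ] F [ 0.7  0.3 -0.5] grip 0.0400 q7 1.38
 world d mm [ -2.9   9.7 -34. ] tool shift units [ 1.132  0.284 -0.186] turn units [-0.183  0.038  0.004]
```

Emit:
arm_command:
  delta_pos:
    - [0, 0.14, -0.1]
    - [0, 0.14, -0.09]
    - [0.4, 0, 0]
    - [0.4, 0, 0]
    - [0.2, 0, 0]
    - [0, 0, 0]
  rotation:
    - [-0.18, 0.03, 0]
    - [0, 0, 0]
    - [0, 0, 0]
    - [0, 0, 0]
    - [0, 0, 0]
    - [0, 0, 0]

```text
clock: 62.1
position: [0.5695, 0.0999, 0.1334]
tool_rot: [0.36, 1.568, 0.099]
force: [0.7, 0.9, -0.6]
grip_width: 0.0403
```

```bash
python3 - <<'E'
from h import *
go((.5691,.0994,.1196),75)
E
```

```text
t 62.1 pos [0.5695 0.0999 0.1334] jawyaw 75.06 down [ 0.003  0.    -1.   ] F [ 0.7  0.9 -0.6] grip 0.0403 q7 1.40
 world d mm [ -0.4  -0.5 -13.8] tool shift units [ 0.46  -0.019 -0.009] turn units [ 0.011  0.026 -0.01 ]
```

Emit:
arm_command:
  delta_pos:
    - [0.15, -0.02, -0.01]
    - [0.15, 0, 0]
    - [0.12, 0, 0]
    - [0, 0, 0]
  rotation:
    - [0, 0.03, 0]
    - [0, 0, 0]
    - [0, 0, 0]
    - [0, 0, 0]

```text
clock: 62.5
position: [0.5691, 0.0991, 0.1197]
tool_rot: [2.247, 1.57, 1.986]
force: [-0.2, 0.1, -0.2]
grip_width: 0.04
```

```bash
python3 - <<'E'
from h import *
go((.5691,.0994,.1196),75)
E
```

```text
t 62.5 pos [0.5691 0.0991 0.1197] jawyaw 75.04 down [-0.     0.001 -1.   ] F [-0.2  0.1 -0.2] grip 0.0400 q7 1.42
 world d mm [-0.   0.3 -0.1] tool shift units [ 0.003  0.01  -0.004] turn units [ 0.007 -0.006 -0.008]
```

Release, lift, and back off to view.

Emit:
arm_command:
  delta_pos:
    - [0, 0, 0]
    - [0, 0, 0]
    - [0, 0, 0]
    - [0, 0, 0]
    - [-0.3, 0, 0]
    - [-0.9, 0, 0]
    - [-0.9, 0, 0]
    - [-0.9, 0, 0]
    - [-0.9, 0, 0]
    - [0, 0, 0]
  rotation:
    - [0, 0, 0]
    - [0, 0, 0]
    - [0, 0, 0]
    - [0, 0, 0]
    - [0, 0, 0]
    - [0, 0, 0]
    - [0, 0, 0]
    - [0, 0, 0]
    - [0, 0, 0]
    - [0, 0, 0]
  gripper: -1

```text
clock: 63.5
position: [0.5694, 0.0982, 0.2449]
tool_rot: [0.988, 1.569, 0.725]
force: [0.3, 0.1, 0.3]
grip_width: 0.0855
```

Emit:
arm_command:
  delta_pos:
    - [0, 0.9, 0]
    - [0, 0.9, 0]
    - [0, 0.9, 0]
    - [0, 0.9, 0]
    - [0, 0.9, 0]
    - [0, 0.9, 0]
    - [0, 0, 0]
    - [0, 0, 0]
  rotation:
    - [0, 0, 0]
    - [0, 0, 0]
    - [0, 0, 0]
    - [0, 0, 0]
    - [0, 0, 0]
    - [0, 0, 0]
    - [0, 0, 0]
    - [0, 0, 0]

```text
clock: 64.3
position: [0.6125, 0.2595, 0.2483]
tool_rot: [0.814, 1.567, 0.549]
force: [0.1, 0.3, 0.3]
grip_width: 0.0857
```

```bash
python3 - <<'E'
from h import *
st()
im=optics.grab_frame('scene')[:,:,::-1];t=optics.grab_frame('top')[:,:,::-1]
a=cv2.resize(im[165:325,180:470],(580,320),interpolation=cv2.INTER_CUBIC)
b=cv2.resize(t[170:290,200:490],(580,240),interpolation=cv2.INTER_CUBIC)
cv2.imwrite('pics/fin.png',np.vstack([a,b]));cv2.imwrite('pics/top5.png',t)
E
```

```text
t 64.3 pos [0.6125 0.2595 0.2483] jawyaw 74.83 down [ 0.003  0.002 -1.   ] F [0.1 0.3 0.3] grip 0.0857 q7 1.10
```

View pics/fin.png

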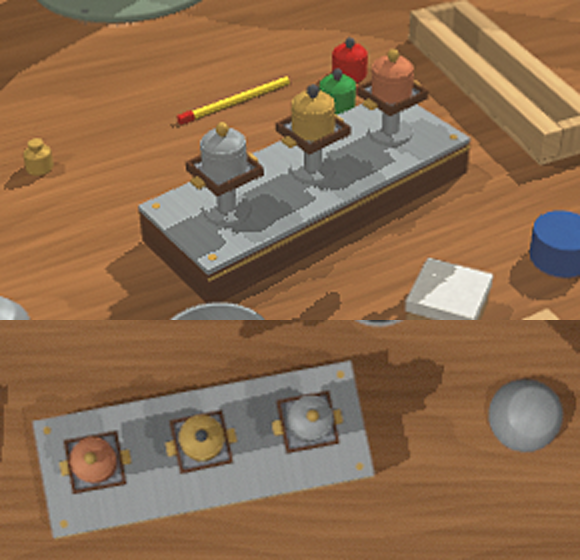

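```bash
python3 - <<'E'
from h import *
im=optics.grab_frame('scene')[:,:,::-1]
cv2.imwrite('pics/fin2.png',cv2.resize(im[185:285,260:410],(795,530),interpolation=cv2.INTER_LANCZOS4))
c=P('scene');t=cv2.imread('pics/top5.png');d=P('top')
for n,p in(('cop',(.5688,.099)),('brass',(.59,-.002)),('steel',(.6107,-.104))):
    print(n,'expected ball centre: scene',w2px((*p,.141),c)[0].round(1),'top',w2px((*p,.141),d)[0].round(1))
E
```

```text
cop expected ball centre: scene [375.9 192.1] top [245.  238.6]
brass expected ball centre: scene [335.5 209.5] top [300.5 227.9]
steel expected ball centre: scene [290.4 228.7] top [356.  217.7]
```

View pics/fin2.png

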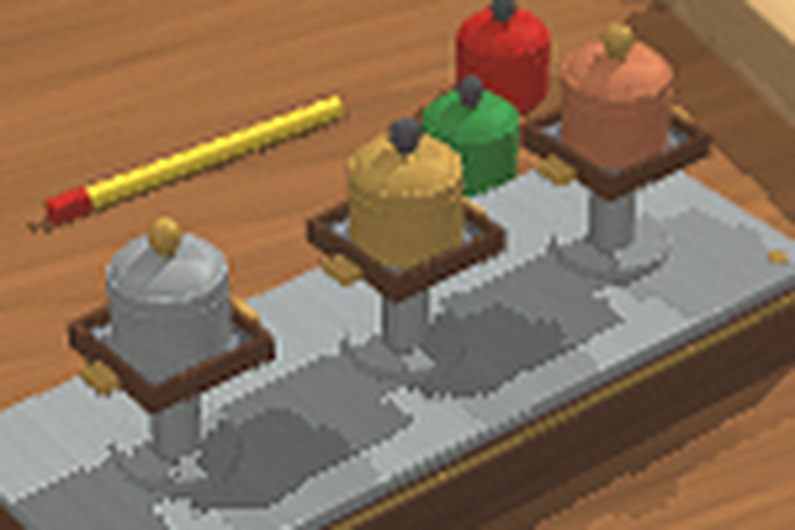

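```bash
python3 -c "
from workcell import bot
print(bot.job_done())"
```

```text
the job is handed in; nothing more can be done
None
```

I set up the display and handed the job in at about 64 s on the robot's clock. All three posts are locked in the plinth, and each carries its own box: copper (box3) at slot3, brass (box2) at slot2 and steel (box1) at slot1. All three boxes were there, so all three posts were used. Slot1, slot2 and slot3 are from right to left as the robot sees them.

- **Posts:** the last pictures show all three posts upright with their collars on the deck. Their lugs lie along the plinth, across the slots, so they are locked.
- **Boxes:** all three stand upright inside their tray rims. The ball on each lid lies within about 1 to 1.5 px in the scene camera of where a seated box would put it.
- **Bystanders:** the green and red look-alikes, pencil, weight, dome, gift box and tin look undisturbed. The bowl was only partly in the final crop.
- **Surprise:** box3 had shifted about 3 cm after my first look, so I measured it again before picking it up. I saw no grip slip.
- **Uncertain:** when I lowered the post in slot2, the wrist force showed no clear sign of the collar touching the deck. The pictures after release show it resting there.

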